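Lay out the staging board

ROBOT

A 6-joint arm with a two-finger parallel gripper is mounted at the origin on a cart in front of the work surface, level with it; the furniture and walls round the work are solid. World frame = base frame: x ahead of the robot, y to its left, z up, the work surface at z = 0. Lengths are in m, angles in rad, forces in N, time in s.
With the tool pointing down it reaches from about 0.275 to 1 m from the base axis. Payload 8.4 kg.
Tool frame: the origin (TCP) lies at the very end of the fingers, on their centre line; the grasp point (between the pads) lies 19 mm behind it; z points along the fingers, y is the direction in which the jaws open and shut (so a half turn about z gives the same grasp; the last joint's range is limited). The gripper opens to 85 mm and grips with 20 to 120 N. Pads are 22 mm wide; open, the fingers measure 114 mm over their backs; the gripper's body (76 mm by 85 mm) begins 54 mm behind the grasp point. The pads swing forward as they close: fully open they stand 13 mm farther back than shut.
Start: joints at [1.335, 0.353, 1.633, -0, 1.155, -0.002], TCP at [0.145, 0.608, 0.231] pointing down, gripper open.
Joint ranges: [-2.63, 2.63], [-0.92, 2.1], [0.06, 2.66], [-1.3, 4.44], [0, 2.69], [-3.02, 3.02]. Speed limits (rad/s): [2.22, 2.22, 2.79, 3.14, 3.14, 3.14].

INTERFACE

Orientations are given as a rotation vector (axis times angle).
In Python, from bench import sense, get_image, camera_info, hand_in gives the robot as it stands. The module is installed in compiled form; this text tells all that it offers.
- The arm moves only by the tool play_rows, never from a script. Its argument "deltas" is a list of rows, each a list of 2 entries, a list of its own where there are three numbers: the shift along the tool's x, y, z in m, then the turn about the tool's z in degrees. A call has 1 to 12 rows; each row is the pose to reach, as a shift and turn from the pose commanded when the call began, along the tool's axes at that moment; what a row does not reach only later rows make up. A row lasts 1/8 s, in which the tool goes at most 62.5 mm and 10.7 degrees, less where a joint would pass 70% of its speed; a pose out of reach is approached as far as the arm can. A call with a gripper value outside its range is refused whole. "fingers" is the gripper command: -1 is shut, 1 is fully open, values between are in proportion, set as the call begins (left out, the last holds). The fingers move at their own pace and stop on an object; the grip force is fixed at half the most. Time passes only in rows, so rows that repeat a pose let the fingers close. It gives the time, the measured TCP pose, the force and the opening at its end, in the units of the state.
- sense(): the state, without advancing time (a new reading comes with each control period).
- get_image(name): name is "scene" or "top" or "wrist"; returns (picture, depth): 384x512x3 uint8, red, green, blue; 384x512 float32, m along the optical axis (not along the pixel's ray), 0 where there is no reading.
- camera_info(name): a dict with "fx", "fy", "cx", "cy" (pixels), "k1" (the pictures are not rectified: a ray, as slopes to the right and down, at radius r is drawn at 1 + k1 r^2 times it, then the intrinsics apply), "rvec" (rotation vector, rad) and "tvec" (3), from world to camera coordinates, as OpenCV has them. Camera axes: x right, y down, z forward; pixel columns grow to the right and rows downward; lengths in m; the calibration is good to about 2 mm. A picture is of the moment at which its call begins: read the wrist's pose just before it. camera_info takes no time and is no camera call; for the wrist camera it gives the pose at the moment of the call.
- hand_in(): hands the job in, once; it reports no verdict.
The state is a dict: "clock": time; "q": joint angles; "dq": joint speeds; "joint_torque": joint torques, N m; "tool_pos": TCP position; "tool_rot": TCP orientation; "ft_force": force on the tool from outside, world axes, zero at the start; "wrist_torque": the same for the moment, N m; "width": finger opening in m.
Only numpy, scipy, OpenCV 4.12 (cv2) and the standard library are available. Lean on these libraries where they do the work, as an engineer would, in place of code of your own. Each camera call takes 0.05 s, during which the arm holds its last target.

TASK

Lay out the staging board for the next preparations: centre each vessel in the empty front ring directly in front of its partner in the back row, the large beaker in front of the brown glass bottle, the small beaker in front of the dropper bottle and the white plastic bottle in front of the jar. Put the rubber stopper on the middle of the jar's lid, upright as it stood. Leave the three back-row things standing where they are.

Things in the scene. Friction and masses are not known exactly. Their poses are not given: they have to be found in the camera images.
- board: fixed flat light-grey board, 310 mm wide (its y, to the left), 210 deep (its x, away from the robot), 8 thick, turned up to 0.25 rad. Origin: centre of its underside. Six black ring outlines 66 mm across in its top: front row (near the robot) at board x = -50 mm, back row at +50, each at y = 100, 0, -100. In front = 100 mm along board -x. Front rings start empty.
- brown_bottle_c (a point): brown glass screw-cap bottle, 49 mm across, 96 mm high, loose, standing in one of the back rings (any of the three); it stays there. Its point lies on its axis, half-way up, z up along the axis.
- dropper_bottle_c (a point): slim dropper bottle with a dark rubber bulb on top, 34 mm across, 102 mm high, loose, standing in one of the back rings; it stays there. Its point lies on its axis, half-way up, z up along the axis.
- jar_c (a point): wide clear jar with a flat white lid, 52 mm across, 76 mm high, loose, standing in one of the back rings; it stays there. Its lid top is a flat disc 52 mm across. Its point lies on its axis, half-way up, z up along the axis.
- large_beaker_c (a point): the larger clear glass beaker, open at the top, 54 mm across, 72 mm high, about 75 g, standing loose on a grey mat, 3 mm thick, left or right of the board. Its point lies on its axis, half-way up, z up along the axis.
- small_beaker_c (a point): the smaller clear glass beaker, open at the top, 44 mm across, 58 mm high, about 71 g, standing loose on a grey mat, 3 mm thick, left or right of the board. Its point lies on its axis, half-way up, z up along the axis.
- white_bottle_c (a point): white plastic bottle with a screw cap, 45 mm across the body, 82 mm high, about 90 g, standing loose on a grey mat, 3 mm thick, left or right of the board. Below about 50 mm its sides are straight. Its point lies on its axis, half-way up, z up along the axis.
- stopper_c (a point): black rubber stopper, a low taper plug 28 mm across its upper end and 15 mm high, standing narrow end down on a grey mat, 3 mm thick, left or right of the board. Take it by its sides from above with the fingertips close over the mat. Its point lies on its axis, half-way up, z up along the axis.
Mind the look-alikes: they are no part of the job. What is shaped like the part that bears white_bottle_c but green is not meant.

How it is judged:
By the outcome, as a careful person would: the job done as asked, in the order asked, and still so for the second after the job is handed in, with the robot touching nothing.
It also fails if it takes over 109 s, if anything falls off the work surface, if the arm or the gripper's body presses on something with over 40 N, if the wrist force passes 120 N, or if a joint passes its speed limit or range.

## Working session

There is one attempt and no reset: what is moved stays moved. The work goes in short steps, Python scripts to look and compute and a tool call to move; the robot and the scene stay as the last step left them, time stands still between calls to the robot, and variables do not carry over. Pictures are saved under pics/ and viewed, and the job is handed in when it is done.

Besides the shell and the picture viewer there is one more tool, called after "Call:" as name([rows], argument=value, ...), one row to a line, values as JSON. play_rows: Moves the arm, as the interface text tells. Its arguments: {"type":"object","properties":{"deltas":{"type":"array","items":{"type":"array"}},"fingers":{"type":"number"}},"required":["deltas"]}

```bash
mkdir -p pics; cat > h.py <<'E'
import numpy as np,cv2
from bench import sense,get_image,camera_info
def cam(n):
    c=camera_info(n);R=cv2.Rodrigues(np.array(c['rvec'],float))[0];t=np.array(c['tvec'],float).ravel();return c,R,t
def ray(c,R,t,uv):
    K=np.array([[c['fx'],0,c['cx']],[0,c['fy'],c['cy']],[0,0,1]],float)
    p=cv2.undistortPoints(np.array(uv,float).reshape(-1,1,2),K,np.array([c['k1'],0,0,0.])).reshape(-1,2)
    d=np.c_[p,np.ones(len(p))]
    return -R.T@t, d@R
def onplane(cm,uv,z):
    o,d=ray(*cm,uv);s=(z-o[2])/d[:,2];return o+d*s[:,None]
def proj(cm,P):
    c,R,t=cm
    K=np.array([[c['fx'],0,c['cx']],[0,c['fy'],c['cy']],[0,0,1]],float)
    return cv2.projectPoints(np.array(P,float).reshape(-1,1,3),np.array(c['rvec'],float),t,K,np.array([c['k1'],0,0,0.]))[0].reshape(-1,2)
def cloud(cm,dep):
    v,u=np.mgrid[:384,:512];uv=np.c_[u.ravel(),v.ravel()]
    o,d=ray(*cm,uv);return (o+d*dep.ravel()[:,None]).reshape(384,512,3)
E
python3 - <<'E'
from h import *
s=sense();print(s['clock'],s['tool_pos'],s['tool_rot'],s['width'])
for n in('scene','top','wrist'):
    cm=cam(n);im,d=get_image(n);np.savez(f'{n}0.npz',im=im,d=d);cv2.imwrite(f'pics/{n}0.png',cv2.resize(im[...,::-1],(800,600)))
    print(n,cm[0],-cm[1].T@cm[2])
E
```

```text
0.0 [0.14469049 0.60751487 0.23053342] [-3.66426164e-01 -3.11996770e+00  2.23600454e-03] 0.08537340500291815
scene {'fx': 453.5306721871199, 'fy': 453.5306721871199, 'cx': 264.34913421699326, 'cy': 186.2265607480088, 'k1': 0.014279988190856244, 'rvec': array([ 1.18594432, -2.05596271,  1.16419732]), 'tvec': array([0.26808814, 0.27330998, 0.87606289])} [-0.39472485  0.53760282  0.68500459]
top {'fx': 360.73203011219783, 'fy': 360.73203011219783, 'cx': 249.77352765042636, 'cy': 192.86918549304704, 'k1': -0.04331016102753435, 'rvec': array([ 2.15619588, -2.19772125,  0.07973404]), 'tvec': array([0.0052545 , 0.49945855, 0.92240499])} [ 0.42384428 -0.01019269  0.95946316]
wrist {'fx': 272.5383961007758, 'fy': 272.5383961007758, 'cx': 256.9935844318916, 'cy': 194.11939091020992, 'k1': 0.008330567715746274, 'rvec': array([-2.29257315, -1.81188296, -0.24327932]), 'tvec': array([-0.62524985, -0.03617513,  0.37743759])} [0.0815222  0.62332037 0.37353848]
```

View pics/top0.png

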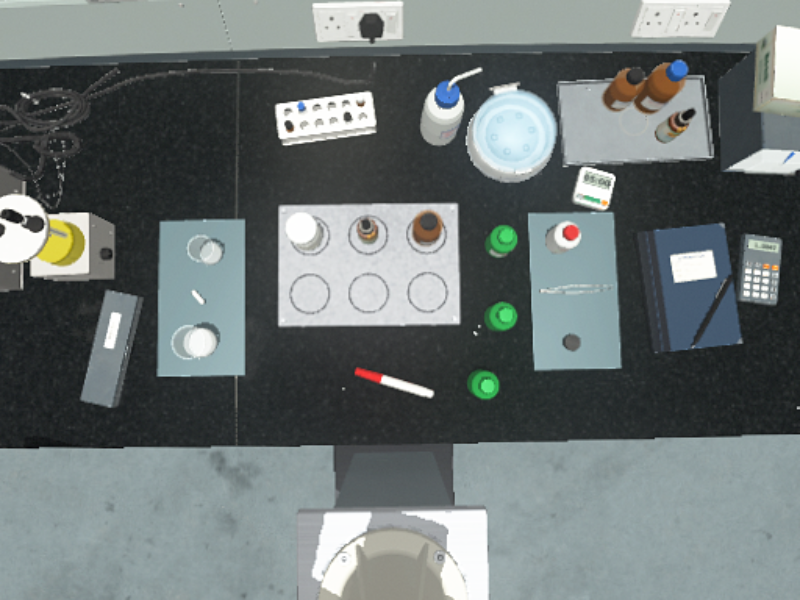

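View pics/scene0.png

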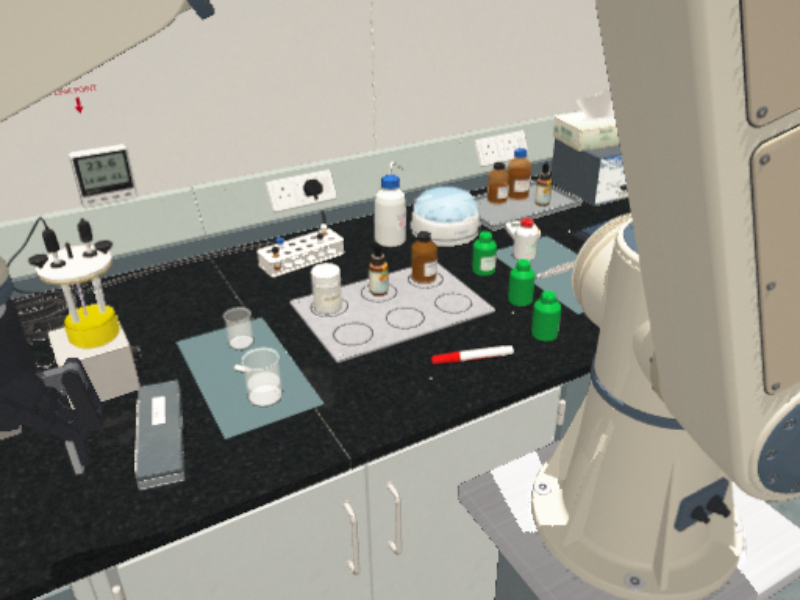

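View pics/wrist0.png

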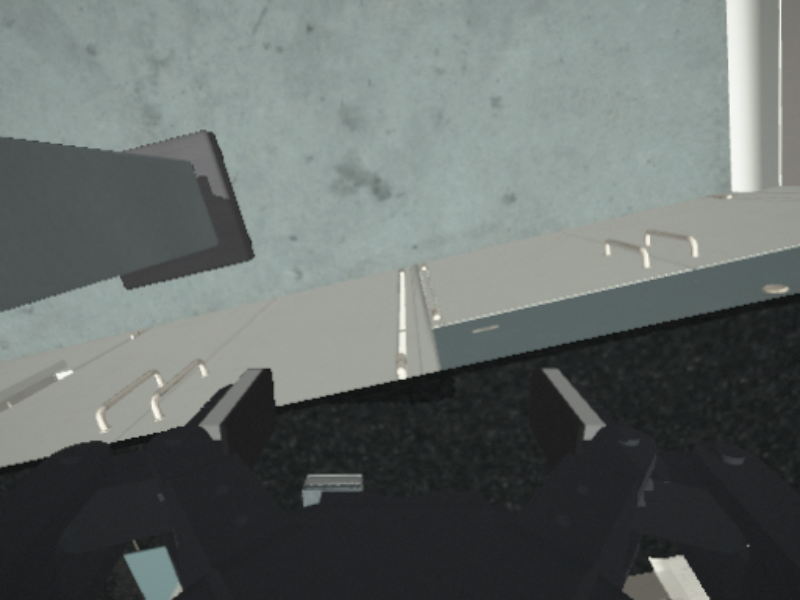

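```bash
python3 - <<'E'
from h import *
im=np.load('top0.npz')['im'][...,::-1]
a=cv2.resize(im[130:250,95:165],None,fx=5,fy=5,interpolation=cv2.INTER_CUBIC)
b=cv2.resize(im[130:250,335:405],None,fx=5,fy=5,interpolation=cv2.INTER_CUBIC)
cv2.imwrite('pics/mats.png',np.hstack([a,b]))
b=cv2.resize(im[125:215,170:300],None,fx=6,fy=6,interpolation=cv2.INTER_CUBIC);cv2.imwrite('pics/board.png',b)
E
```

```text
(no output)
```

View pics/mats.png

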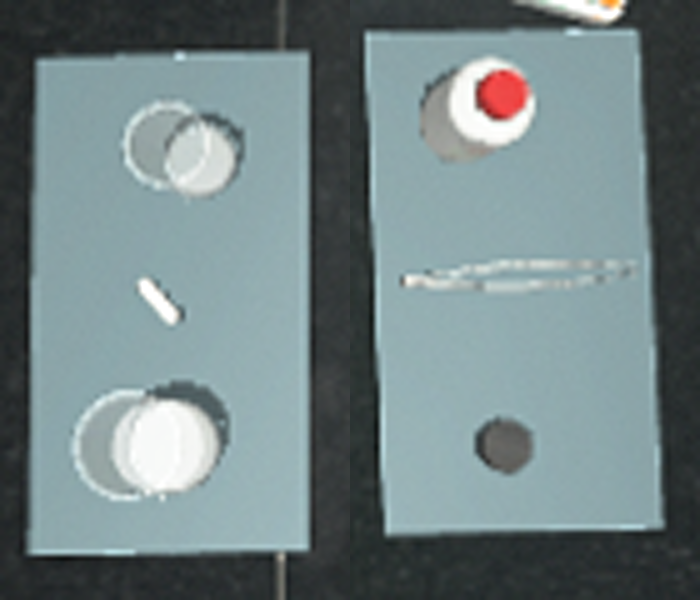

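View pics/board.png

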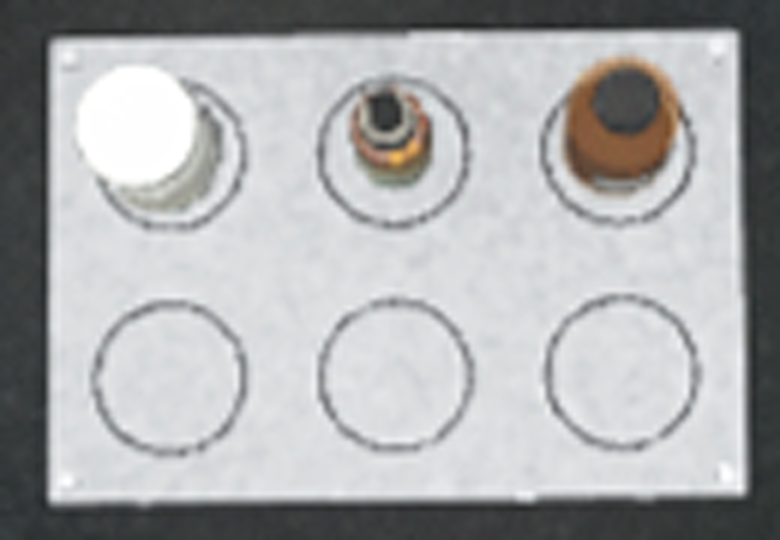

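```bash
cat > m.py <<'E'
from h import *
Z=np.load('top0.npz');im=Z['im'];d=Z['d'];cm=cam('top')
def pl(uv,z): return onplane(cm,[uv],z)[0].round(4)
cr=lambda x,y,ox,oy,f:((x+.5)/f-.5+ox,(y+.5)/f-.5+oy)
print('large rim',pl(cr(128.5,444.5,95,130,5),.075),'edge r',np.linalg.norm(pl(cr(73,444.5,95,130,5),.075)-pl(cr(128.5,444.5,95,130,5),.075)))
print('large base disc',pl(cr(169,445,95,130,5),.006))
print('small rim',pl(cr(168,145,95,130,5),.061)); print('small base',pl(cr(201,158,95,130,5),.006))
hsv=cv2.cvtColor(im,cv2.COLOR_RGB2HSV)
def cen(m):
    n,l,s,c=cv2.connectedComponentsWithStats(m.astype(np.uint8));i=1+s[1:,4].argmax();return c[i],s[i]
m=np.zeros(im.shape[:2],bool);m[140:170,345:385]=1
red=m&((hsv[...,0]<8)|(hsv[...,0]>172))&(hsv[...,1]>120)&(hsv[...,2]>100)
c,s=cen(red);print('redcap',c,s,pl(c,.085))
g=cv2.cvtColor(im,cv2.COLOR_RGB2GRAY)
m[:]=0;m[205:235,350:385]=1
c,s=cen(m&(g<100));print('stopper',c,s,pl(c,.018))
C=cloud(cm,d)
# body shoulder of white bottle via depth
m[:]=0;m[130:170,340:390]=1
w=m&(C[...,2]>.03);P=C[w];print('wb depth mean',P.mean(0),P.min(0),P.max(0))
# rings
mm=np.zeros(g.shape,np.uint8);mm[135:208,180:292]=1
dark=((g<150)&(mm>0)).astype(np.uint8)
n,l,s,c=cv2.connectedComponentsWithStats(dark,connectivity=8)
fr=[]
for i in range(1,n):
    x,y,w,h,a=s[i]
    if 20<w<32 and 20<h<32 and y>168:
        pts=np.argwhere(l==i)[:,::-1]
        Q=onplane(cm,pts,.008)[:,:2]
        A=np.c_[2*Q,np.ones(len(Q))];k=np.linalg.lstsq(A,(Q**2).sum(1),rcond=None)[0]
        print('ring',k[:2].round(4),np.sqrt(k[2]+k[:2]@k[:2]).round(4));fr.append(k[:2])
jm=np.zeros(g.shape,np.uint8);jm[130:165,178:210]=1
lid=(jm>0)&(im.min(2)>245);c,s=cen(lid);print('jar lid',c,s,pl(c,.084))
jd=(jm>0)&(C[...,2]>.075);print('jar depth',C[jd].mean(0),np.ptp(C[jd],axis=0))
E
python3 m.py
```

```text
large rim [0.4378 0.316  0.075 ] edge r 0.027804496039309894
large base disc [0.4383 0.3196 0.006 ]
small rim [0.5894 0.3024 0.061 ]
small base [0.5921 0.3035 0.006 ]
redcap [364.83561644 148.4109589 ] [360 144  10  10  73] [ 0.5986 -0.2901  0.085 ]
stopper [365.171875 218.828125] [360 214  11  11  64] [ 0.4259 -0.304   0.018 ]
wb depth mean [ 0.5921033  -0.28228889  0.07998148] [ 0.42384428 -0.3127646   0.03058242] [ 0.61978662 -0.01019269  0.95946316]
jar lid [192.14236111 145.20486111] [183 136  19  19 288] [0.6151 0.1354 0.084 ]
jar depth [0.61213002 0.13350626 0.09463748] [0.2149821  0.17113392 0.88339498]
```

```bash
cat > r.py <<'E'
from h import *
Z=np.load('top0.npz');im=Z['im'];cm=cam('top')
g=cv2.cvtColor(im,cv2.COLOR_RGB2GRAY).astype(float)
v,u=np.mgrid[:384,:512];P=onplane(cm,np.c_[u.ravel(),v.ravel()],.008)[:,:2].reshape(384,512,2)
fr=[]
for x,y in((170,377),(396,374),(622,372)):
    c=P[int(y/6+125),int(x/6+170)]
    for it in range(4):
        r=np.linalg.norm(P-c,axis=2);m=(abs(r-.0325)<(.006 if it==0 else .0035));w=np.clip(190-g[m],0,None);Q=P[m]
        A=np.c_[2*Q,np.ones(len(Q))]*np.sqrt(w)[:,None];k=np.linalg.lstsq(A,(Q**2).sum(1)*np.sqrt(w),rcond=None)[0];c=k[:2]
    print(c.round(4),np.sqrt(k[2]+c@c).round(4));fr.append(c)
d=fr[0]-fr[2];print('dist',np.linalg.norm(d),'yaw',np.arctan2(-d[0],d[1]))
E
python3 r.py
```

```text
[0.5171 0.1334] 0.033
[0.5165 0.0335] 0.0328
[ 0.5159 -0.0664] 0.0329
dist 0.1998719327274522 yaw -0.006131202657074907
```

```bash
cat > mv.py <<'E'
import sys
from h import *
# target x y z [yaw deg of tool y clockwise from +y]
def main(x,y,z,yaw=0.):
    s=sense();R=cv2.Rodrigues(np.array(s['tool_rot'],float))[0]
    d=R.T@(np.array([x,y,z])-s['tool_pos'])
    cur=np.degrees(np.arctan2(R[0,1],R[1,1])) # clockwise angle of tool y
    print('t',round(s['clock'],2),'pos',np.round(s['tool_pos'],4),'tilt',R[:,2].round(3),'delta mm',(d*1000).round(1),'turn',round(yaw-cur,2),'w',round(s['width'],4),'q',np.round(s['q'],2),'f',np.round(s['ft_force'],1))
main(*map(float,sys.argv[1:]))
E
python3 mv.py 0.438 0.316 0.20 0
python3 -c "
from h import *
c,R,t=cam('wrist');print(R[2],R[1])"
```

```text
t 0.15 pos [0.1447 0.6076 0.2307] tilt [-0.    -0.001 -1.   ] delta mm [-352.9 -215.7   30.9] turn -13.4 w 0.0852 q [ 1.33  0.35  1.63  0.    1.16 -0.  ] f [ 0.7  0.2 -0.3]
[ 0.256785   -0.06090632 -0.9645475 ] [ 0.93843853 -0.22290137  0.26390929]
```

Call:
play_rows([
  [[-0.06, -0.035, 0], -5],
  [[-0.12, -0.07, 0.0], -10],
  [[-0.17, -0.105, 0.01], -13.4],
  [[-0.22, -0.14, 0.02], -13.4],
  [[-0.28, -0.17, 0.03], -13.4],
  [[-0.33, -0.195, 0.03], -13.4],
  [[-0.38, -0.21, 0.03], -13.4],
  [[-0.403, -0.204, 0.031], -13.4],
  [[-0.403, -0.204, 0.031], -13.4],
  [[-0.403, -0.204, 0.031], -13.4],
], fingers=1)

```text
clock: 1.4
tool_pos: [0.4885, 0.3162, 0.1999]
tool_rot: [0.0, -3.14, 0.001]
ft_force: [-0.5, 0.8, 0.5]
width: 0.0854
```

```bash
python3 mv.py 0.438 0.316 0.20 0
python3 - <<'E'
from h import *
cm=cam('wrist');im,d=get_image('wrist');np.savez('wrist1.npz',im=im,d=d,**{k:v for k,v in cm[0].items()})
cv2.imwrite('pics/wrist1.png',cv2.resize(im[...,::-1],(800,600)))
print(proj(cm,[[.438,.316,.075],[.438,.316,.003]])*800/512)
E
```

```text
t 1.4 pos [0.4885 0.3162 0.1999] tilt [-0.001 -0.001 -1.   ] delta mm [50.5 -0.1 -0. ] turn 0.01 w 0.0854 q [ 0.57  0.32  1.76  0.    1.07 -1.  ] f [-0.5  0.8  0.5]
[[400.73254598 211.32560242]
 [400.86729689 206.27030248]]
```

View pics/wrist1.png

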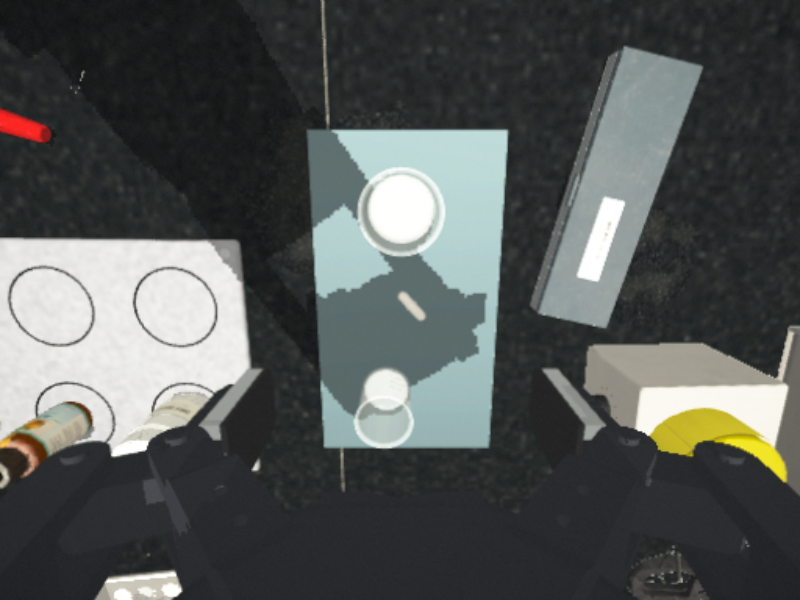

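```bash
python3 - <<'E'
from h import *
cm=cam('wrist');f=512/800
for n,uv,z in(('L rim',(401,211),.075),('S rim',(384,421),.061),('S base',(386,388),.006),('ringL',(175,306),.008),('ringM',(51.5,306),.008)):
    print(n,onplane(cm,[((uv[0]+.5)*f-.5,(uv[1]+.5)*f-.5)],z)[0].round(4))
E
```

```text
L rim [0.4375 0.3162 0.075 ]
S rim [0.5907 0.3037 0.061 ]
S base [0.5912 0.3032 0.006 ]
ringL [0.5171 0.1321 0.008 ]
ringM [0.5173 0.0324 0.008 ]
```

Call:
play_rows([
  [[0.051, 0, 0.0], 0],
  [[0.051, 0, 0.05], 0],
  [[0.051, 0, 0.1], 0],
  [[0.051, 0, 0.14], 0],
  [[0.051, 0, 0.165], 0],
  [[0.051, 0, 0.17], 0],
  [[0.051, 0, 0.17], 0],
])

```text
clock: 2.33
tool_pos: [0.4383, 0.3166, 0.0308]
tool_rot: [-0.001, 3.141, 0.0]
ft_force: [0.6, -0.2, -0.2]
width: 0.085
```

Call:
play_rows([
  [[0, 0, 0], 0],
  [[0, 0, 0], 0],
  [[0, 0, 0], 0],
  [[0, 0, 0], 0],
  [[0, 0, 0], 0],
  [[0, 0, 0], 0],
  [[0, 0, 0], 0],
  [[0, 0, 0], 0],
], fingers=-1)

```text
clock: 3.32
tool_pos: [0.4392, 0.3164, 0.0316]
tool_rot: [-0.0, 3.14, 0.001]
ft_force: [-1.5, -2.5, 7.9]
width: 0.0514
```

Call:
play_rows([
  [[0, 0, -0.03], 0],
  [[0, 0, -0.08], 0],
  [[0, 0, -0.12], 0],
  [[-0.01, -0.06, -0.13], 0],
  [[-0.02, -0.12, -0.13], 0],
  [[-0.04, -0.18, -0.13], 0],
  [[-0.06, -0.24, -0.13], 0],
  [[-0.078, -0.3, -0.13], 0],
  [[-0.078, -0.35, -0.13], 0],
  [[-0.078, -0.383, -0.13], 0],
  [[-0.078, -0.383, -0.13], 0],
  [[-0.078, -0.383, -0.13], 0],
])

```text
clock: 4.82
tool_pos: [0.5166, -0.0665, 0.1606]
tool_rot: [0.001, 3.141, 0.0]
ft_force: [1.1, -0.2, -0.7]
width: 0.0518
```

```bash
cat > look.py <<'E'
import sys
from h import *
n,tag=sys.argv[1:3];cm=cam(n);im,d=get_image(n)
np.savez(f'{tag}.npz',im=im,d=d)
im=im[...,::-1]
if len(sys.argv)>3:
    x0,x1,y0,y1,f=map(int,sys.argv[3:8]);im=cv2.resize(im[y0:y1,x0:x1],None,fx=f,fy=f,interpolation=cv2.INTER_CUBIC)
else: im=cv2.resize(im,(800,600))
cv2.imwrite(f'pics/{tag}.png',im)
E
python3 mv.py 0.516 -0.067 0.037 0; python3 look.py wrist wrist2
```

```text
t 4.83 pos [ 0.5166 -0.0665  0.1606] tilt [ 0.  0. -1.] delta mm [  0.6  -0.5 123.6] turn -0.03 w 0.0518 q [-0.13  0.28  1.92  0.    0.94 -1.7 ] f [ 1.1 -0.2 -0.7]
```

View pics/wrist2.png

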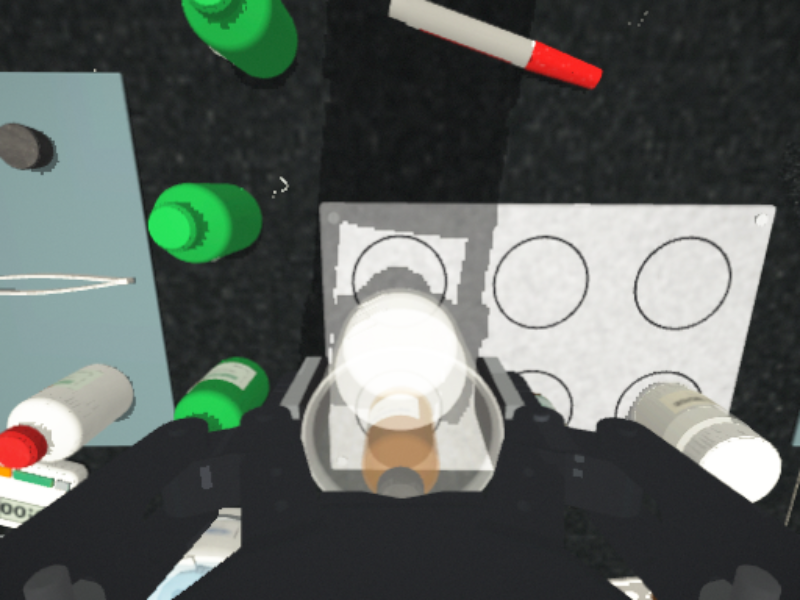

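Call:
play_rows([
  [[0, 0, 0.04], 0],
  [[0, 0, 0.08], 0],
  [[0, 0, 0.105], 0],
  [[0, 0, 0.115], 0],
  [[0, 0, 0.12], 0],
  [[0, 0, 0.123], 0],
  [[0, 0, 0.123], 0],
  [[0, 0, 0.123], 0],
])

```text
clock: 5.88
tool_pos: [0.517, -0.0669, 0.0379]
tool_rot: [-0.0, 3.141, -0.0]
ft_force: [-1.4, 0.1, -0.7]
width: 0.0518
```

```bash
python3 mv.py 0.516 -0.067 0.0366 0; python3 look.py wrist wrist3
```

```text
t 5.88 pos [ 0.517  -0.0669  0.0379] tilt [ 0.001 -0.    -1.   ] delta mm [ 1.  -0.1  1.3] turn 0.0 w 0.0518 q [-0.13  0.47  1.99 -0.    0.68 -1.7 ] f [-1.4  0.1 -0.7]
```

View pics/wrist3.png

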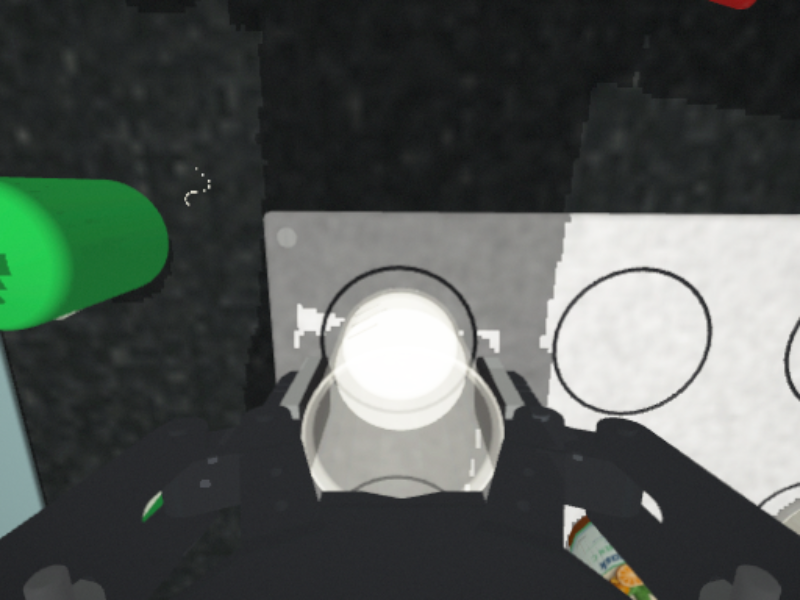

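```bash
python3 - <<'E'
from h import *
cm=cam('wrist');f=800/512
x,y=.5165,-.0668
P=[[x-.027,y,.009],[x+.027,y,.009],[x-.023,y,.009],[x-.027,y,.081],[x,y-.027,.081],[x,y+.027,.081],[.516-.033,-.067,.008],[.516+.033,-.067,.008]]
print((proj(cm,P)*f).round(1))
E
python3 look.py wrist wrist3c 190 330 150 320 4
```

```text
[[401.  281.2]
 [401.  399.7]
 [401.  290.6]
 [400.9 343.3]
 [299.1 438.8]
 [502.5 438.8]
 [400.5 265.1]
 [400.5 409.7]]
```

View pics/wrist3c.png

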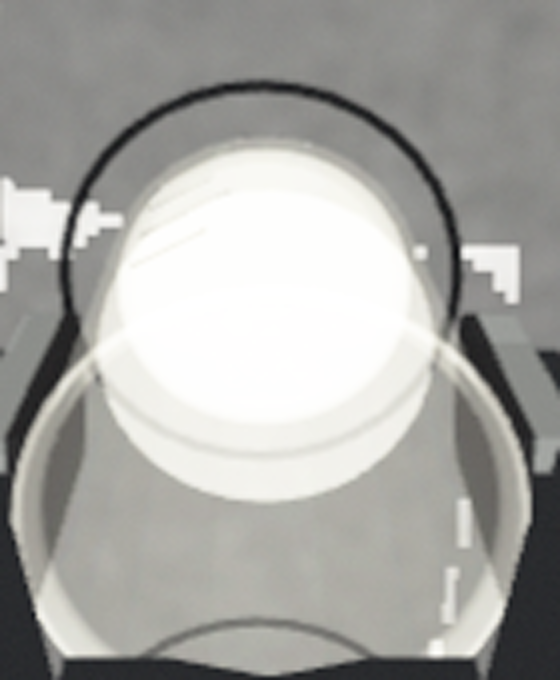

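Call:
play_rows([
  [[0.0015, 0, 0], 0],
  [[0.0015, 0, 0.0012], 0],
  [[0.0015, 0, 0.0012], 0],
  [[0.0015, 0, 0.0012], 0],
])

```text
clock: 6.48
tool_pos: [0.5152, -0.0669, 0.0366]
tool_rot: [-0.0, 3.141, -0.0]
ft_force: [-1.2, 0.1, 7.8]
width: 0.0516
```

Call:
play_rows([
  [[0, 0, 0], 0],
  [[0, 0, 0], 0],
  [[0, 0, 0], 0],
  [[0, 0, 0], 0],
  [[0, 0, 0], 0],
  [[0, 0, 0], 0],
  [[0, 0, 0], 0],
], fingers=1)

```text
clock: 7.35
tool_pos: [0.5151, -0.0668, 0.0361]
tool_rot: [-0.0, 3.142, -0.0]
ft_force: [-0.4, 0.7, 0.1]
width: 0.0853
```

Call:
play_rows([
  [[0, 0, -0.02], 0],
  [[0, 0, -0.06], 0],
  [[0, 0, -0.1], 0],
  [[0, 0, -0.14], 0],
  [[-0.03, 0.06, -0.163], 0],
  [[-0.06, 0.12, -0.163], 0],
  [[-0.09, 0.18, -0.163], 0],
  [[-0.12, 0.24, -0.163], 0],
  [[-0.14, 0.3, -0.163], 0],
  [[-0.14, 0.35, -0.163], 0],
  [[-0.14, 0.371, -0.163], 0],
  [[-0.14, 0.371, -0.163], 0],
])

```text
clock: 8.85
tool_pos: [0.6546, 0.3065, 0.1985]
tool_rot: [0.005, -3.141, -0.0]
ft_force: [-0.3, 0.2, 0.2]
width: 0.0855
```

```bash
python3 mv.py 0.5907 0.3035 0.2 0; python3 look.py top top2 170 330 120 220 5;python3 look.py wrist wrist4
```

```text
t 8.85 pos [0.6546 0.3065 0.1985] tilt [-0.  0. -1.] delta mm [63.9 -2.9 -1.5] turn 0.17 w 0.0855 q [ 0.44  0.53  1.43  0.    1.18 -1.14] f [-0.3  0.2  0.2]
```

View pics/top2.png

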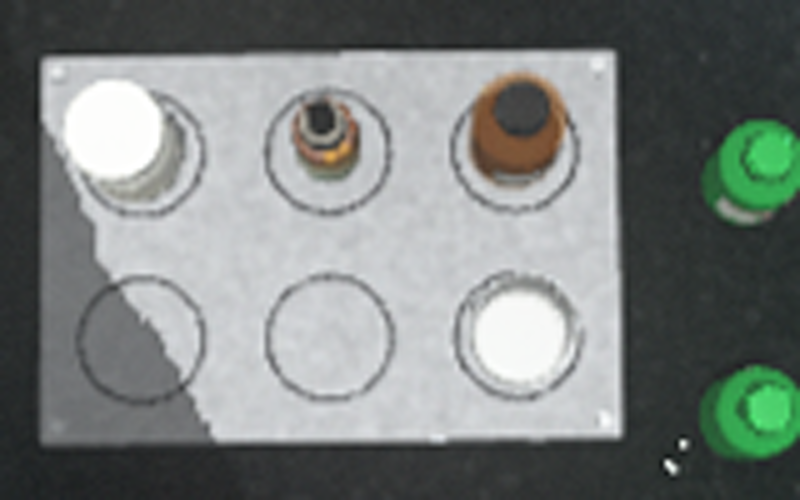

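View pics/wrist4.png

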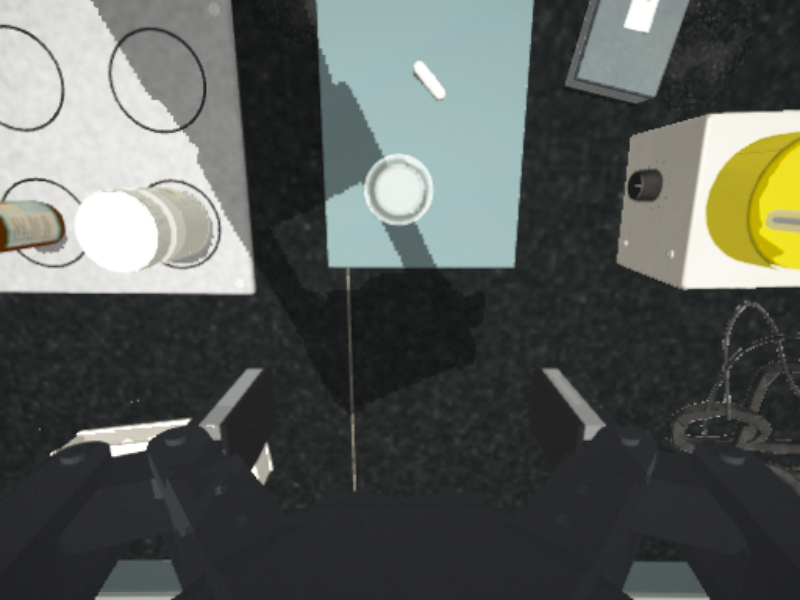

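```bash
python3 - <<'E'
from h import *
cm=cam('wrist');f=512/800
for n,uv,z in(('S rim',(399,189.5),.061),('jar lid',(123,229.5),.084),('ringL',(157.5,79.5),.008)):
    print(n,onplane(cm,[((uv[0]+.5)*f-.5,(uv[1]+.5)*f-.5)],z)[0].round(4))
g=cv2.cvtColor(np.load('wrist4.npz')['im'],cv2.COLOR_RGB2GRAY)
cm=cam('top');f=5
cr=lambda x,y:((x+.5)/5-.5+170,(y+.5)/5-.5+120)
print('L rim/liq',onplane(cm,[cr(521,337)],.035),'ring',onplane(cm,[cr(517,337)],.008))
E
python3 look.py wrist wrist4c 215 295 90 160 8;  python3 look.py top top2c 255 295 168 208 14
```

```text
S rim [0.5912 0.3022 0.061 ]
jar lid [0.6146 0.1378 0.084 ]
ringL [0.5169 0.1312 0.008 ]
L rim/liq [[ 0.51221732 -0.0664767   0.035     ]] ring [[ 0.51483951 -0.06600213  0.008     ]]
```

View pics/wrist4c.png

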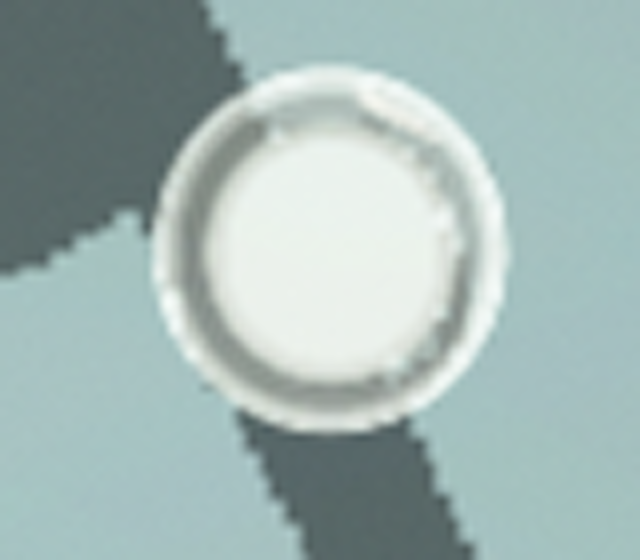

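View pics/top2c.png

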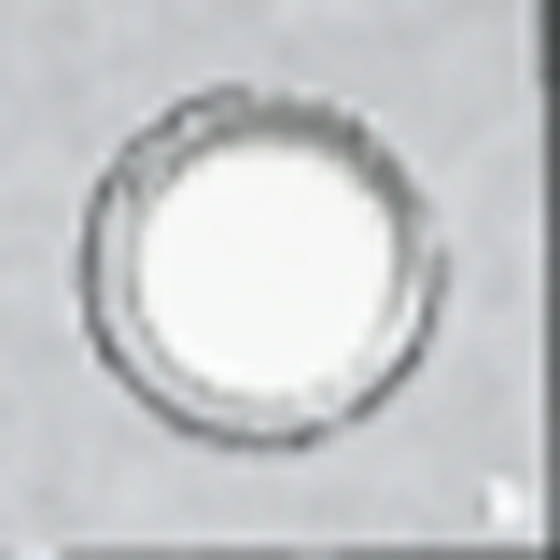

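```bash
python3 mv.py 0.591 0.3028 0.025 0
```

```text
t 9.05 pos [0.655  0.3029 0.199 ] tilt [-0.    -0.001 -1.   ] delta mm [ 64.   -0.  174.1] turn -0.05 w 0.0851 q [ 0.43  0.53  1.43 -0.    1.18 -1.14] f [-0.7 -0.3  0.2]
```

```bash
python3 - <<'E'
from h import *
print(onplane(cam('wrist'),[(255.9,120.8)],.061))
E
```

```text
[[0.59127374 0.30219875 0.061     ]]
```

Call:
play_rows([
  [[0.03, 0, 0], 0],
  [[0.064, 0, 0.0], 0],
  [[0.064, 0, 0.05], 0],
  [[0.064, 0, 0.1], 0],
  [[0.064, 0, 0.15], 0],
  [[0.064, 0, 0.17], 0],
  [[0.064, 0, 0.174], 0],
  [[0.064, 0, 0.174], 0],
])

```text
clock: 10.05
tool_pos: [0.5922, 0.3044, 0.0266]
tool_rot: [0.0, 3.14, 0.001]
ft_force: [1.0, 0.2, 0.7]
width: 0.0855
```

Call:
play_rows([
  [[0, 0, 0], 0],
  [[0, 0, 0], 0],
  [[0, 0, 0], 0],
  [[0, 0, 0], 0],
  [[0, 0, 0], 0],
  [[0, 0, 0], 0],
  [[0, 0, 0], 0],
  [[0, 0, 0], 0],
], fingers=-1)

```text
clock: 11.05
tool_pos: [0.5917, 0.3043, 0.0263]
tool_rot: [-0.0, 3.14, 0.001]
ft_force: [-1.9, -2.0, 6.1]
width: 0.041
```

Call:
play_rows([
  [[0, 0, -0.03], 0],
  [[0, 0, -0.08], 0],
  [[0, 0, -0.125], 0],
  [[0.03, -0.05, -0.135], 0],
  [[0.06, -0.1, -0.135], 0],
  [[0.075, -0.16, -0.135], 0],
  [[0.075, -0.22, -0.135], 0],
  [[0.075, -0.26, -0.135], 0],
  [[0.075, -0.271, -0.135], 0],
  [[0.075, -0.271, -0.135], 0],
  [[0.075, -0.271, -0.135], 0],
  [[0.075, -0.271, -0.135], 0],
])

```text
clock: 12.55
tool_pos: [0.5161, 0.0343, 0.16]
tool_rot: [0.002, -3.142, -0.0]
ft_force: [-0.7, 0.5, -1.0]
width: 0.0413
```

```bash
python3 mv.py 0.5168 0.033 0.0325 0; python3 look.py wrist wrist5
```

```text
t 12.55 pos [0.5161 0.0343 0.16  ] tilt [-0.  0. -1.] delta mm [ -0.7  -1.3 127.5] turn 0.09 w 0.0413 q [ 0.06  0.27  1.93  0.    0.94 -1.51] f [-0.7  0.5 -1. ]
```

View pics/wrist5.png

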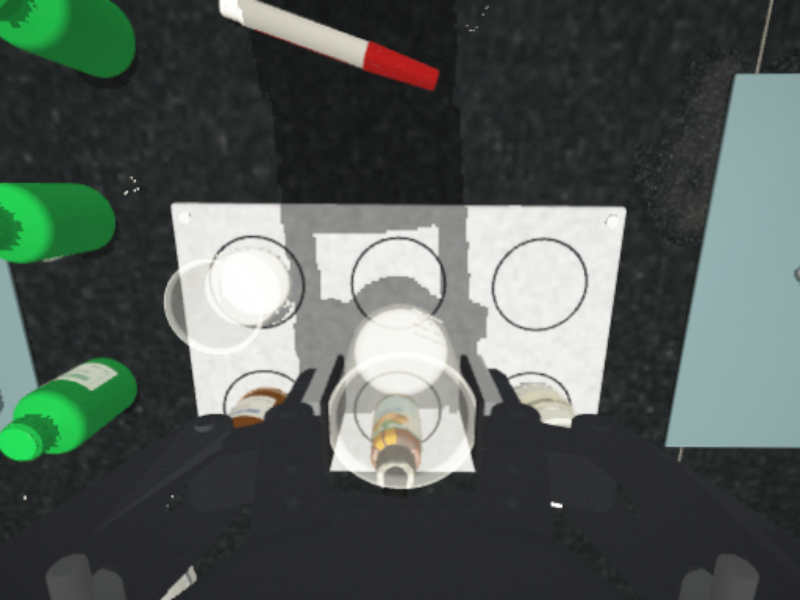

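```bash
python3 mv.py 0.5168 0.033 0.0318 0; python3 look.py wrist wrist6
python3 - <<'E'
from h import *
cm=cam('wrist');im=np.load('wrist6.npz')['im']
g=cv2.cvtColor(im,cv2.COLOR_RGB2GRAY).astype(float)
v,u=np.mgrid[:384,:512];P=onplane(cm,np.c_[u.ravel(),v.ravel()],.008)[:,:2].reshape(384,512,2)
for c in([.517,.133],[.5168,.033],[.516,-.067]):
    for it in range(5):
        r=np.linalg.norm(P-c,axis=2);m=(abs(r-.0325)<(.005 if it==0 else .003))&(v<188);b=cv2.blur(g,(15,15));w=np.clip(b[m]-25-g[m],0,None);Q=P[m]
        A=np.c_[2*Q,np.ones(len(Q))]*np.sqrt(w)[:,None];k=np.linalg.lstsq(A,(Q**2).sum(1)*np.sqrt(w),rcond=None)[0];c=k[:2]
    print(c.round(4),np.sqrt(k[2]+c@c).round(4))
f=512/800
print(onplane(cm,[((218.5)*f-.5,(307)*f-.5)],.080))
E
python3 look.py wrist wrist6c 95 215 130 240 6
```

```text
t 12.6 pos [0.5161 0.0342 0.16  ] tilt [-0.  0. -1.] delta mm [ -0.7  -1.2 128.2] turn 0.08 w 0.0411 q [ 0.06  0.27  1.93  0.    0.94 -1.51] f [ 0.3 -0.2 -1.8]
[0.5184 0.132 ] 0.033
[0.5175 0.0319] 0.0329
[ 0.517  -0.0683] 0.033
[[ 0.51391131 -0.06534202  0.08      ]]
```

View pics/wrist6c.png

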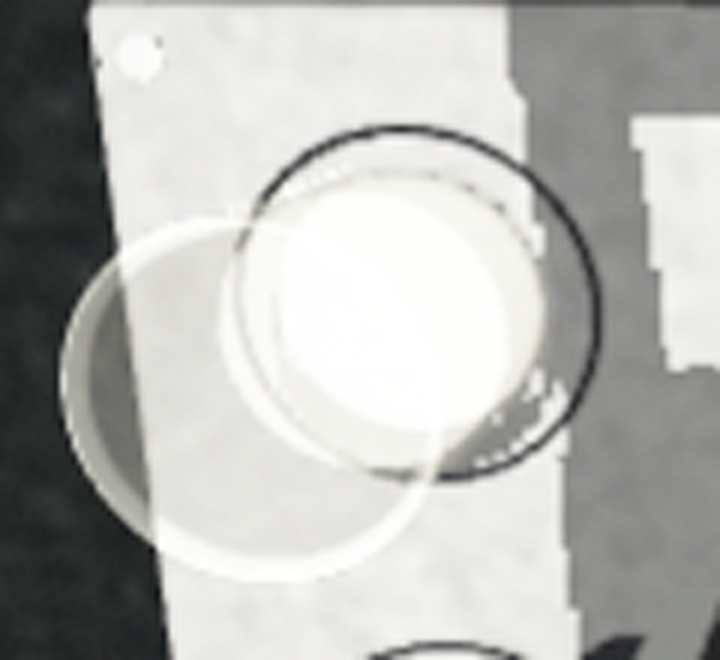

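```bash
python3 - <<'E'
from h import *
cm=cam('wrist')
print(onplane(cm,[(137.1,196.25)],.080))
im=np.load('top2.npz')['im'];ct=cam('top')
# rim in top view expected px if centred at ring(top) vs
print((proj(ct,[[.5159,-.0664,.08],[.5159-.027,-.0664,.08],[.5159+.027,-.0664,.08],[.5159,-.0394,.08],[.5159,-.0934,.08]])-[255,168])*14+6.5)
E
```

```text
[[ 0.51412571 -0.06742035  0.08      ]]
[[283.80880265 226.79969962]
 [287.57926921 380.61460799]
 [280.02925247  73.76638077]
 [129.55596142 229.78701264]
 [438.03534127 223.82270687]]
```

Call:
play_rows([
  [[-0.002, -0.0014, 0.04], 0],
  [[-0.002, -0.0014, 0.08], 0],
  [[-0.002, -0.0014, 0.11], 0],
  [[-0.002, -0.0014, 0.12], 0],
  [[-0.002, -0.0014, 0.126], 0],
  [[-0.002, -0.0014, 0.128], 0],
  [[-0.002, -0.0014, 0.129], 0],
  [[-0.002, -0.0014, 0.129], 0],
  [[-0.002, -0.0014, 0.129], 0],
])

```text
clock: 13.82
tool_pos: [0.5183, 0.0318, 0.0315]
tool_rot: [-0.0, 3.141, 0.0]
ft_force: [-0.5, -0.1, -0.9]
width: 0.0411
```

```bash
python3 mv.py 0.518 0.0328 0.0313 0; python3 look.py wrist wrist7c 190 330 150 320 4
```

```text
t 13.82 pos [0.5183 0.0318 0.0315] tilt [ 0.001  0.    -1.   ] delta mm [0.3 1.  0.2] turn 0.0 w 0.0411 q [ 0.06  0.48  2.    0.    0.66 -1.51] f [-0.5 -0.1 -0.9]
```

View pics/wrist7c.png

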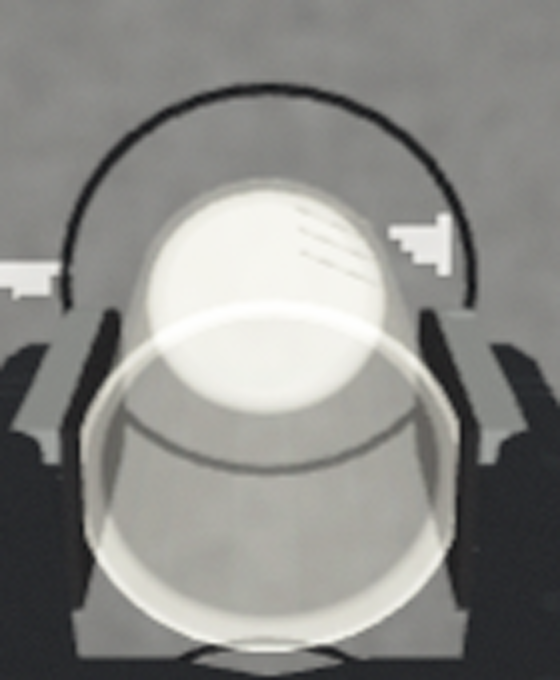

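```bash
python3 - <<'E'
from h import *
cm=cam('wrist')
q=lambda x,y:((x+.5)/4-.5+190,(y+.5)/4-.5+150)
for n,p,z in(('rim front outer',(270,298),.0662),('rim back',(270,650),.0662),('rim L',(82,455),.0662),('rim R',(460,455),.0662),('ring f',(270,88),.008),('ring b',(270,470),.008),('basef',(268,178),.009),('baseb',(268,413),.009)):
    print(n,onplane(cm,[q(*p)],z).round(4))
E
```

```text
rim front outer [[0.496  0.0321 0.0662]]
rim back [[0.5398 0.0322 0.0662]]
rim L [[0.5146 0.0114 0.0662]]
rim R [[0.5146 0.0531 0.0662]]
ring f [[0.4844 0.0322 0.008 ]]
ring b [[0.5505 0.0322 0.008 ]]
basef [[0.4985 0.0319 0.009 ]]
baseb [[0.5392 0.0319 0.009 ]]
```

Call:
play_rows([
  [[0, 0, 0.0006], 0],
  [[0, 0, 0.0006], 0],
  [[0, 0, 0.0006], 0],
])

```text
clock: 14.25
tool_pos: [0.5184, 0.0317, 0.0312]
tool_rot: [-0.0, 3.141, -0.0]
ft_force: [-2.2, -1.0, 8.3]
width: 0.0409
```

Call:
play_rows([
  [[0, 0, 0], 0],
  [[0, 0, 0], 0],
  [[0, 0, 0], 0],
  [[0, 0, 0], 0],
  [[0, 0, 0], 0],
  [[0, 0, 0], 0],
  [[0, 0, 0], 0],
], fingers=1)

```text
clock: 15.12
tool_pos: [0.5181, 0.0318, 0.0305]
tool_rot: [-0.0, 3.142, -0.0]
ft_force: [-0.0, 0.0, 0.9]
width: 0.0854
```

Call:
play_rows([
  [[0, 0, -0.02], 0],
  [[0, 0, -0.06], 0],
  [[0, 0, -0.1], 0],
  [[0, 0, -0.125], 0],
  [[0.001, -0.05, -0.125], 0],
  [[0.003, -0.09, -0.125], 0],
  [[0.003, -0.099, -0.125], 0],
  [[0.003, -0.099, -0.125], 0],
  [[0.003, -0.099, -0.125], 0],
])

```text
clock: 16.25
tool_pos: [0.5151, -0.0663, 0.1553]
tool_rot: [0.001, -3.141, -0.001]
ft_force: [0.2, 0.7, 0.1]
width: 0.0851
```

```bash
python3 mv.py 0.515 -0.067 0.0365 0; python3 look.py wrist wrist8; python3 look.py top top3 170 330 120 220 5
```

```text
t 16.25 pos [ 0.5151 -0.0663  0.1553] tilt [-0.  0. -1.] delta mm [  0.   -0.7 118.8] turn 0.03 w 0.0851 q [-0.13  0.28  1.93  0.    0.93 -1.7 ] f [0.2 0.7 0.1]
```

View pics/wrist8.png

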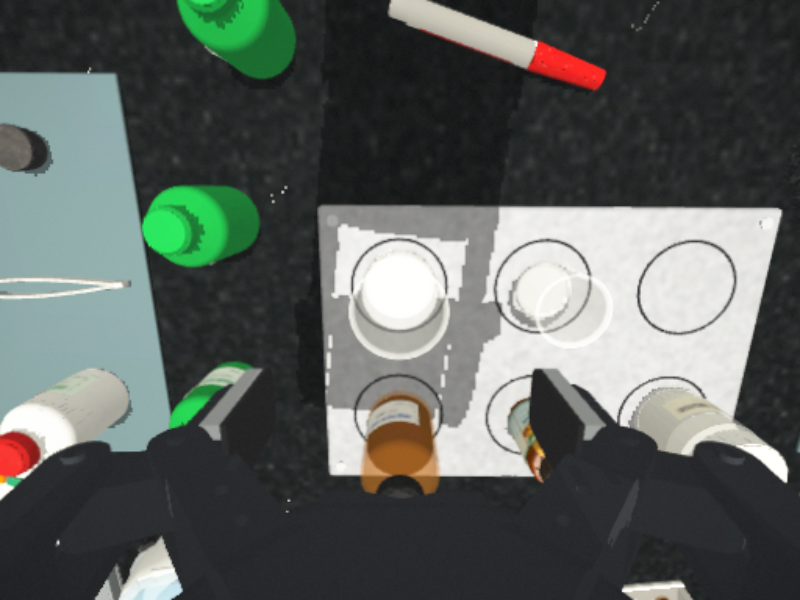

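```bash
python3 look.py wrist wrist8c 215 400 145 240 4;python3 mv.py 0.515 -0.067 0.0365 0
```

```text
t 16.4 pos [ 0.5151 -0.0663  0.1554] tilt [-0.  0. -1.] delta mm [ 1.000e-01 -7.000e-01  1.189e+02] turn 0.07 w 0.0854 q [-0.13  0.28  1.93  0.    0.93 -1.7 ] f [-0.2 -0.9 -0. ]
```

View pics/wrist8c.png

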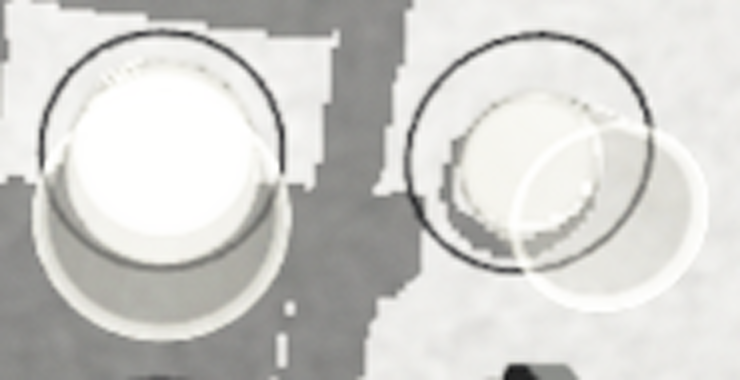

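```bash
python3 - <<'E'
from h import *
cm=cam('wrist')
q=lambda x,y:((x+.5)/4-.5+215,(y+.5)/4-.5+145)
for n,p,z in(('L rim L',(33,210),.08),('L rim R',(291,210),.08),('L rim b',(161,340),.08),('ringR f',(162,32),.008),('ringR b',(162,266),.008),('ringR l',(41,145),.008),('ringR r',(283,145),.008),
 ('S rim c',(610,217),.066),('ringM t',(535,34),.008),('ringM b',(521,270),.008),('ringM l',(408,155),.008),('ringM r',(652,145),.008)):
    print(n,onplane(cm,[q(*p)],z).round(4))
E
```

```text
L rim L [[ 0.5125 -0.0943  0.08  ]]
L rim R [[ 0.5124 -0.0406  0.08  ]]
L rim b [[ 0.5416 -0.0677  0.08  ]]
ringR f [[ 0.484  -0.0679  0.008 ]]
ringR b [[ 0.5494 -0.0679  0.008 ]]
ringR l [[ 0.5147 -0.1009  0.008 ]]
ringR r [[ 0.5146 -0.0349  0.008 ]]
S rim c [[0.5179 0.0318 0.066 ]]
ringM t [[0.4844 0.031  0.008 ]]
ringM b [[0.5504 0.033  0.008 ]]
ringM l [[ 0.5173 -0.0007  0.008 ]]
ringM r [[0.5144 0.0655 0.008 ]]
```

Call:
play_rows([
  [[0, -0.0008, 0.04], 0],
  [[0, -0.0008, 0.08], 0],
  [[0, -0.0008, 0.11], 0],
  [[0, -0.0008, 0.118], 0],
  [[0, -0.0008, 0.118], 0],
  [[0, -0.0008, 0.118], 0],
])

```text
clock: 17.15
tool_pos: [0.5161, -0.068, 0.0386]
tool_rot: [-0.0, 3.14, -0.0]
ft_force: [0.2, -0.2, 0.6]
width: 0.0857
```

Call:
play_rows([
  [[0, 0, 0], 0],
  [[0, 0, 0], 0],
  [[0, 0, 0], 0],
  [[0, 0, 0], 0],
  [[0, 0, 0], 0],
  [[0, 0, 0], 0],
  [[0, 0, 0], 0],
  [[0, 0, 0], 0],
], fingers=-1)

```text
clock: 18.15
tool_pos: [0.5156, -0.068, 0.0385]
tool_rot: [0.0, 3.14, -0.0]
ft_force: [-2.1, 0.9, 9.1]
width: 0.0515
```

Call:
play_rows([
  [[0, 0, -0.003], 0],
  [[-0.0015, 0, -0.003], 0],
  [[-0.0023, 0, -0.003], 0],
  [[-0.0023, 0, -0.003], 0],
  [[-0.0023, 0, -0.001], 0],
  [[-0.0023, 0, 0.0], 0],
  [[-0.0023, 0, 0.0], 0],
  [[-0.0023, 0, 0.0], 0],
])

```text
clock: 19.15
tool_pos: [0.5176, -0.068, 0.0385]
tool_rot: [-0.0, 3.141, -0.0]
ft_force: [-4.5, 0.3, 17.0]
width: 0.0517
```

Call:
play_rows([
  [[0, 0, 0], 0],
  [[0, 0, 0], 0],
  [[0, 0, 0], 0],
  [[0, 0, 0], 0],
  [[0, 0, 0], 0],
  [[0, 0, 0], 0],
  [[0, 0, 0], 0],
], fingers=1)

```text
clock: 20.02
tool_pos: [0.5174, -0.068, 0.0375]
tool_rot: [-0.0, 3.142, 0.0]
ft_force: [-0.2, -0.1, -0.2]
width: 0.0853
```

Call:
play_rows([
  [[0, 0, -0.02], 0],
  [[0, 0, -0.06], 0],
  [[0, 0, -0.11], 0],
  [[0, 0, -0.162], 0],
  [[-0.02, -0.06, -0.162], 0],
  [[-0.05, -0.11, -0.162], 0],
  [[-0.08, -0.16, -0.162], 0],
  [[-0.11, -0.21, -0.162], 0],
  [[-0.143, -0.222, -0.162], 0],
  [[-0.143, -0.222, -0.162], 0],
  [[-0.143, -0.222, -0.162], 0],
  [[-0.143, -0.222, -0.162], 0],
])

```text
clock: 21.52
tool_pos: [0.6596, -0.2893, 0.1996]
tool_rot: [0.001, -3.141, -0.0]
ft_force: [0.6, 0.5, -0.6]
width: 0.0852
```

```bash
python3 look.py top top4 170 330 120 220 5;python3 look.py wrist wrist9;  python3 mv.py 0.598 -0.29 0.03 0
```

```text
t 21.62 pos [ 0.6599 -0.2894  0.1998] tilt [-0. -0. -1.] delta mm [ 61.9  -0.5 169.8] turn 0.03 w 0.0851 q [-0.42  0.53  1.43 -0.    1.18 -1.99] f [ 0.1 -0.5 -0.1]
```

View pics/wrist9.png

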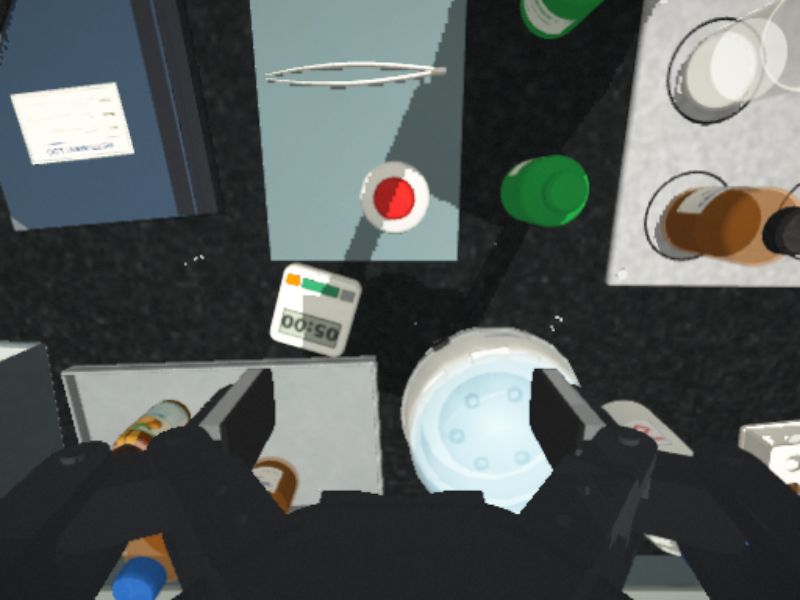

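View pics/top4.png

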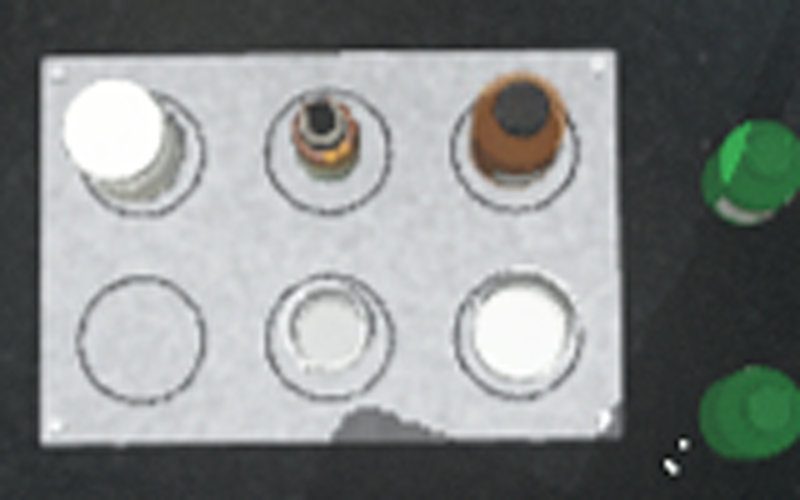

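```bash
python3 - <<'E'
from h import *
cm=cam('wrist');f=512/800;im=np.load('wrist9.npz')['im'];h=cv2.cvtColor(im,cv2.COLOR_RGB2HSV)
m=((h[...,0]<8)|(h[...,0]>172))&(h[...,1]>120)&(h[...,2]>80);m[:90]=0;m[160:]=0;m[:,:220]=0;m[:,290:]=0
ys,xs=np.nonzero(m);print((xs.min()+xs.max())/2,(ys.min()+ys.max())/2,onplane(cm,[((xs.min()+xs.max())/2,(ys.min()+ys.max())/2)],.083))
E
```

```text
251.5 126.5 [[ 0.60121118 -0.29415357  0.083     ]]
```

Call:
play_rows([
  [[0.03, -0.0036, 0], 0],
  [[0.0594, -0.0036, 0.0], 0],
  [[0.0594, -0.0036, 0.05], 0],
  [[0.0594, -0.0036, 0.1], 0],
  [[0.0594, -0.0036, 0.15], 0],
  [[0.0594, -0.0036, 0.172], 0],
  [[0.0594, -0.0036, 0.177], 0],
  [[0.0594, -0.0036, 0.177], 0],
  [[0.0594, -0.0036, 0.177], 0],
])

```text
clock: 22.75
tool_pos: [0.6023, -0.2942, 0.0245]
tool_rot: [-0.0, 3.139, -0.002]
ft_force: [-0.4, 1.1, -0.2]
width: 0.0855
```

Call:
play_rows([
  [[0, 0, 0], 0],
  [[0, 0, 0], 0],
  [[0, 0, 0], 0],
  [[0, 0, 0], 0],
  [[0, 0, 0], 0],
  [[0, 0, 0], 0],
  [[0, 0, 0], 0],
  [[0, 0, 0], 0],
], fingers=-1)

```text
clock: 23.75
tool_pos: [0.6015, -0.2938, 0.0233]
tool_rot: [-0.0, 3.141, -0.001]
ft_force: [-0.5, -0.1, 6.6]
width: 0.0435
```

Call:
play_rows([
  [[0, 0, -0.03], 0],
  [[0, 0, -0.08], 0],
  [[0, 0, -0.13], 0],
  [[0, 0, -0.16], 0],
  [[0.03, 0.05, -0.165], 0],
  [[0.06, 0.1, -0.165], 0],
  [[0.084, 0.15, -0.165], 0],
  [[0.084, 0.21, -0.165], 0],
  [[0.084, 0.27, -0.165], 0],
  [[0.084, 0.33, -0.165], 0],
  [[0.084, 0.37, -0.165], 0],
  [[0.084, 0.4, -0.165], 0],
])

```text
clock: 25.25
tool_pos: [0.5166, 0.1083, 0.1875]
tool_rot: [0.002, -3.142, -0.0]
ft_force: [0.7, -0.8, -0.8]
width: 0.0437
```

Call:
play_rows([
  [[0, 0.025, 0], 0],
  [[0, 0.025, 0], 0],
  [[0, 0.025, 0], 0],
  [[0, 0.025, 0], 0],
])

```text
clock: 25.75
tool_pos: [0.5169, 0.1305, 0.1874]
tool_rot: [-0.001, -3.141, 0.0]
ft_force: [0.3, -0.7, -0.7]
width: 0.0433
```

```bash
python3 look.py wrist wrist10;  python3 mv.py 0.518 0.132 0.03 0
```

```text
t 25.8 pos [0.517  0.1306 0.1875] tilt [-0. -0. -1.] delta mm [ -1.    1.5 157.5] turn -0.05 w 0.0435 q [ 0.24  0.26  1.87 -0.    1.01 -1.33] f [-0.3 -1.1 -1.1]
```

View pics/wrist10.png

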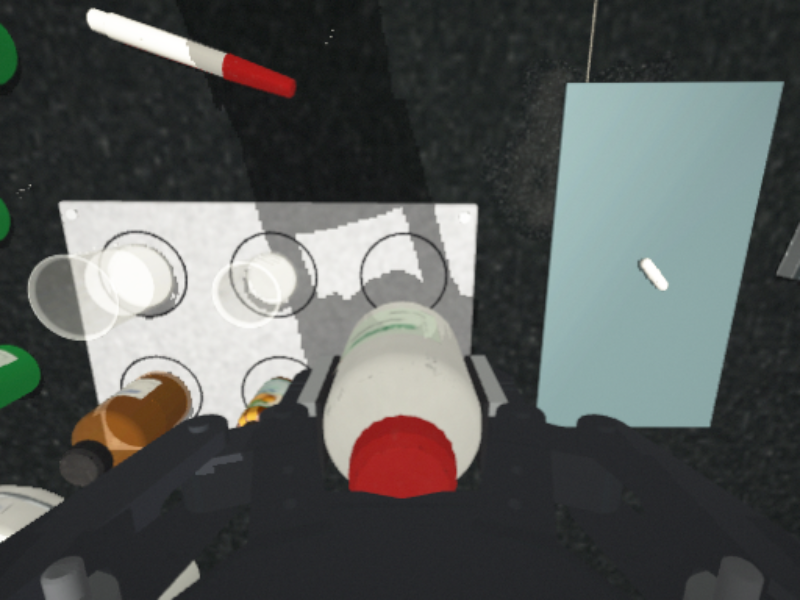

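Call:
play_rows([
  [[-0.0018, 0.0015, 0.05], 0],
  [[-0.0018, 0.0015, 0.1], 0],
  [[-0.0018, 0.0015, 0.14], 0],
  [[-0.0018, 0.0015, 0.15], 0],
  [[-0.0018, 0.0015, 0.155], 0],
  [[-0.0018, 0.0015, 0.157], 0],
  [[-0.0018, 0.0015, 0.157], 0],
  [[-0.0018, 0.0015, 0.157], 0],
])

```text
clock: 26.8
tool_pos: [0.5194, 0.133, 0.0313]
tool_rot: [-0.0, 3.14, 0.001]
ft_force: [-0.7, -0.7, -0.3]
width: 0.0433
```

```bash
python3 mv.py 0.5188 0.1322 0.0283 0; python3 look.py wrist wrist11c 190 330 150 320 4
```

```text
t 26.8 pos [0.5194 0.133  0.0313] tilt [ 0.001  0.    -1.   ] delta mm [ 0.6 -0.8  3. ] turn 0.01 w 0.0433 q [ 0.25  0.49  1.97 -0.    0.68 -1.32] f [-0.7 -0.7 -0.3]
```

View pics/wrist11c.png

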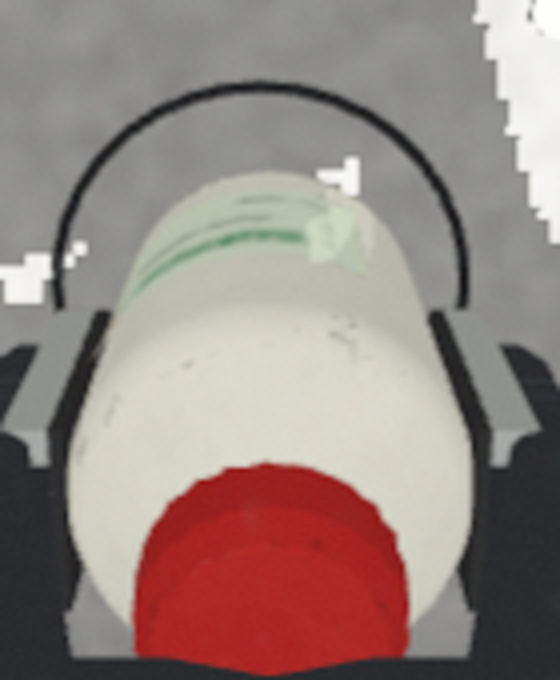

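```bash
python3 - <<'E'
from h import *
cm=cam('wrist')
q=lambda x,y:((x+.5)/4-.5+190,(y+.5)/4-.5+150)
for n,p,z in(('base f',(265,172),.011),('ring f',(261,88),.008),('ring l',(59,290),.008),('ring r',(465,290),.008),('bodyL',(70,480),.058),('bodyR',(474,480),.058)):
    print(n,onplane(cm,[q(*p)],z).round(4))
E
```

```text
base f [[0.4979 0.1327 0.011 ]]
ring f [[0.4853 0.132  0.008 ]]
ring l [[0.5186 0.0992 0.008 ]]
ring r [[0.5186 0.1652 0.008 ]]
bodyL [[0.5233 0.1095 0.058 ]]
bodyR [[0.5233 0.1577 0.058 ]]
```

Call:
play_rows([
  [[0.0008, -0.0008, 0.001], 0],
  [[0.0008, -0.0008, 0.002], 0],
  [[0.0008, -0.0008, 0.003], 0],
  [[0.0008, -0.0008, 0.003], 0],
  [[0.0008, -0.0008, 0.003], 0],
])

```text
clock: 27.48
tool_pos: [0.5179, 0.1321, 0.0282]
tool_rot: [0.0, -3.141, 0.0]
ft_force: [-3.9, -0.7, 11.9]
width: 0.0435
```

Call:
play_rows([
  [[0, 0, 0], 0],
  [[0, 0, 0], 0],
  [[0, 0, 0], 0],
  [[0, 0, 0], 0],
  [[0, 0, 0], 0],
  [[0, 0, 0], 0],
  [[0, 0, 0], 0],
], fingers=1)

```text
clock: 28.35
tool_pos: [0.518, 0.1321, 0.0275]
tool_rot: [0.0, -3.142, -0.0]
ft_force: [-0.1, 0.2, 0.9]
width: 0.0851
```

Call:
play_rows([
  [[0, 0, -0.02], 0],
  [[0, 0, -0.06], 0],
  [[0, 0, -0.11], 0],
  [[0, 0, -0.16], 0],
  [[-0.03, 0.0, -0.2], 0],
  [[-0.08, 0.0, -0.21], 0],
  [[-0.13, 0.0, -0.21], 0],
  [[-0.15, 0.0, -0.21], 0],
  [[-0.15, 0, -0.21], 0],
  [[-0.15, 0, -0.21], 0],
  [[-0.15, 0, -0.21], 0],
])

```text
clock: 29.72
tool_pos: [0.6671, 0.1322, 0.2377]
tool_rot: [0.001, -3.141, 0.0]
ft_force: [-0.3, -0.3, 0.1]
width: 0.0857
```

```bash
python3 look.py wrist wrist12;  python3 mv.py 0.518 0.132 0.03 0
```

```text
t 29.77 pos [0.6672 0.1322 0.2378] tilt [-0.  0. -1.] delta mm [ 1.492e+02 -1.000e-01  2.078e+02] turn 0.02 w 0.0853 q [ 0.19  0.43  1.5   0.    1.21 -1.38] f [ 0.2 -0.1  1.4]
```

View pics/wrist12.png

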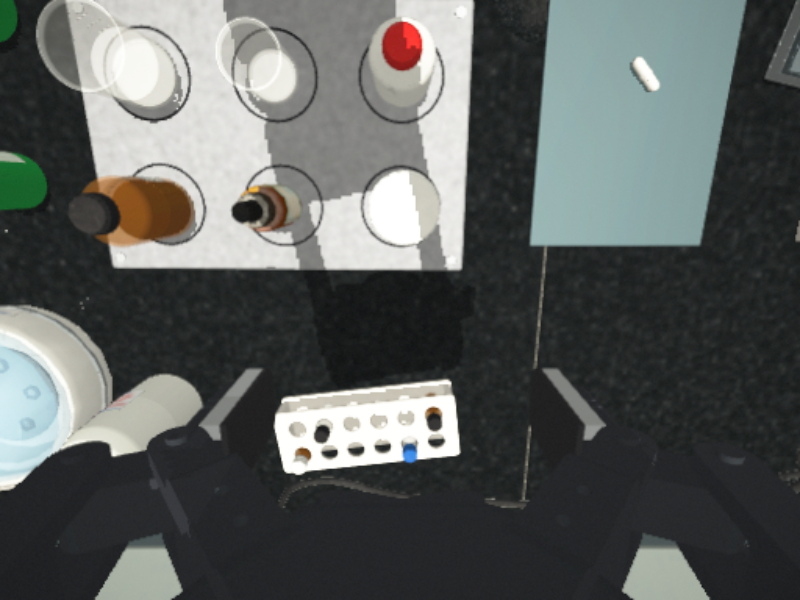

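```bash
python3 look.py wrist wrist12c 225 290 5 165 5; python3 - <<'E'
from h import *
cm=cam('wrist')
f=512/800
for n,p,z in(('lid c',(400.5,206),.084),('lid l',(361.5,206),.084),('lid r',(439.5,206),.084),('ringLb c',(401,206),.008),('wcap',(402.5,46),.09),('ring',(401.5,77),.008)):
    print(n,onplane(cm,[((p[0]+.5)*f-.5,(p[1]+.5)*f-.5)],z).round(4))
E
```

```text
lid c [[0.6149 0.1317 0.084 ]]
lid l [[0.6149 0.1052 0.084 ]]
lid r [[0.6149 0.1582 0.084 ]]
ringLb c [[0.6181 0.132  0.008 ]]
wcap [[0.5202 0.1329 0.09  ]]
ring [[0.5188 0.1323 0.008 ]]
```

View pics/wrist12c.png

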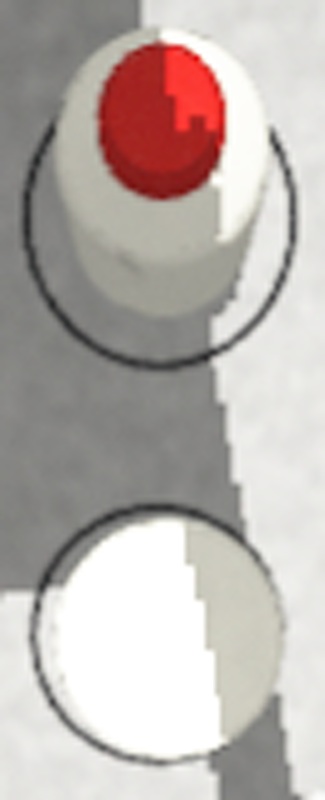

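```bash
python3 - <<'E'
from h import *
cm=cam('wrist')
q=lambda x,y:((x+.5)/5-.5+225,(y+.5)/5-.5+5)
for n,p,z in(('base b',(165,317),.009),('ring b',(165,365),.008),('ring l',(25,220),.008),('ring r',(296,220),.008),('cap top c',(162,107),.09),('cap back at top',(162,172),.09),('cap front',(162,42),.09),('lid t',(172,513),.084),('lid b',(172,762),.084),('lid l',(52,640),.084),('lid r',(286,640),.084)):
    print(n,onplane(cm,[q(*p)],z).round(4))
E
```

```text
base b [[0.5403 0.1334 0.009 ]]
ring b [[0.5513 0.1334 0.008 ]]
ring l [[0.5183 0.0988 0.008 ]]
ring r [[0.5182 0.1657 0.008 ]]
cap top c [[0.5175 0.1325 0.09  ]]
cap back at top [[0.5285 0.1325 0.09  ]]
cap front [[0.5068 0.1325 0.09  ]]
lid t [[0.5901 0.1347 0.084 ]]
lid b [[0.6418 0.1348 0.084 ]]
lid l [[0.6159 0.1093 0.084 ]]
lid r [[0.6158 0.159  0.084 ]]
```

```bash
python3 - <<'E'
from h import *
for n,tag in(('wrist','wrist12'),('top','top4')):
    cm=cam(n);d=np.load(tag+'.npz')['d'];C=cloud(cm,d)
    m=(abs(C[...,2]-.084)<.012)&(abs(C[...,0]-.615)<.04)&(abs(C[...,1]-.133)<.04)&(d>0)
    m=cv2.morphologyEx(m.astype(np.uint8),cv2.MORPH_OPEN,np.ones((3,3)))>0
    ys,xs=np.nonzero(m);print(n,m.sum(),C[m].mean(0),C[m].max(0)-C[m].min(0))
    c=cv2.minEnclosingCircle(np.c_[xs,ys].astype(np.float32));print(onplane(cm,[c[0]],.084),c)
E
```

```text
wrist 1719 [0.61645556 0.13417367 0.08501152] [0.04796439 0.04821782 0.005288  ]
[[0.61637014 0.13407185 0.084     ]] ((258.35528564453125, 133.10174560546875), 23.732318878173828)
top 324 [0.61407657 0.13492947 0.08359081] [0.0473472  0.04716343 0.01628292]
[[0.61467251 0.13486888 0.084     ]] ((192.34251403808594, 145.37400817871094), 10.315858840942383)
```

Call:
play_rows([
  [[0.02, -0.055, 0.0], 0],
  [[0.04, -0.11, 0.0], 0],
  [[0.06, -0.165, 0.0], 0],
  [[0.08, -0.22, 0.0], 0],
  [[0.1, -0.275, 0.0], 0],
  [[0.12, -0.33, 0.01], 0],
  [[0.15, -0.38, 0.03], 0],
  [[0.18, -0.43, 0.05], 0],
  [[0.18, -0.438, 0.06], 0],
  [[0.18, -0.438, 0.06], 0],
  [[0.18, -0.438, 0.06], 0],
  [[0.18, -0.438, 0.06], 0],
])

```text
clock: 31.32
tool_pos: [0.489, -0.305, 0.1781]
tool_rot: [-0.003, 3.141, -0.001]
ft_force: [0.6, 0.5, -0.2]
width: 0.0854
```

```bash
python3 look.py wrist wrist13;  python3 mv.py 0.427 -0.306 0.006 0
python3 - <<'E'
from h import *
cm=cam('wrist');im=np.load('wrist13.npz')['im'];g=cv2.cvtColor(im,cv2.COLOR_RGB2GRAY)
p=proj(cm,[[.426,-.306,.018]])[0];print(p*800/512)
x,y=map(int,p);m=np.zeros(g.shape,np.uint8);m[y-30:y+30,x-35:x+35]=1
h=cv2.cvtColor(im,cv2.COLOR_RGB2HSV)
m=((m>0)&(g<95)&(h[...,1]<75)).astype(np.uint8)
n,l,s,c=cv2.connectedComponentsWithStats(m);i=1+s[1:,4].argmax();print(s[i],c[i],onplane(cm,[c[i]],.018))
cv2.imwrite('pics/w13c.png',np.hstack([cv2.resize(im[y-40:y+40,x-50:x+50,::-1],None,fx=4,fy=4),cv2.resize(cv2.cvtColor((l==i).astype(np.uint8)*255,cv2.COLOR_GRAY2BGR)[y-40:y+40,x-50:x+50],None,fx=4,fy=4)]))
E
```

```text
t 31.38 pos [ 0.4888 -0.3051  0.1781] tilt [ 0.001 -0.    -1.   ] delta mm [ 62.   -0.8 172. ] turn 0.1 w 0.0858 q [-0.56  0.33  1.79  0.    1.02 -2.13] f [-0.3 -0.   0.1]
[399.84533506 189.66578173]
[245 111  23  26 357] [257.72829132 124.78991597] [[ 0.42953325 -0.30402783  0.018     ]]
```

View pics/w13c.png

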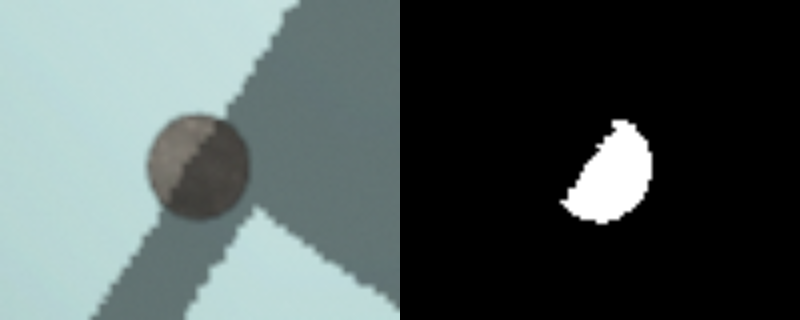

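View pics/wrist13.png

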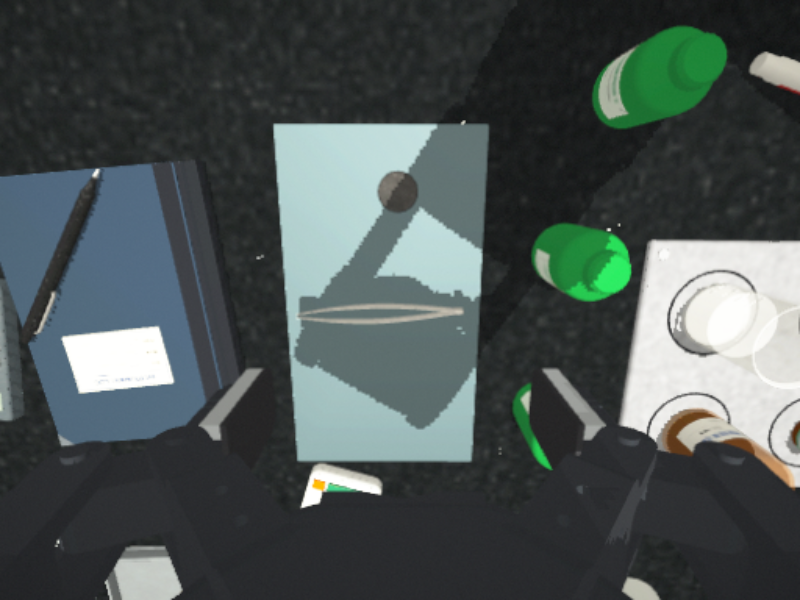

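```bash
python3 mv.py 0.427 -0.306 0.006 0
python3 - <<'E'
from h import *
print(onplane(cam('wrist'),[(254.25,122.1)],.018))
E
```

```text
t 31.38 pos [ 0.4888 -0.3051  0.1781] tilt [ 0.001 -0.    -1.   ] delta mm [ 62.   -0.8 172. ] turn 0.1 w 0.0858 q [-0.56  0.33  1.79  0.    1.02 -2.13] f [-0.3 -0.   0.1]
[[ 0.42674423 -0.3077725   0.018     ]]
```

Call:
play_rows([
  [[0.03, -0.0025, 0], 0],
  [[0.062, -0.0025, 0.03], 0],
  [[0.062, -0.0025, 0.08], 0],
  [[0.062, -0.0025, 0.12], 0],
  [[0.062, -0.0025, 0.15], 0],
  [[0.062, -0.0025, 0.165], 0],
  [[0.062, -0.0025, 0.17], 0],
  [[0.062, -0.0025, 0.172], 0],
  [[0.062, -0.0025, 0.172], 0],
  [[0.062, -0.0025, 0.172], 0],
  [[0.062, -0.0025, 0.172], 0],
])

```text
clock: 32.75
tool_pos: [0.4263, -0.3086, 0.0059]
tool_rot: [-0.0, 3.141, -0.001]
ft_force: [-0.4, 0.7, -0.4]
width: 0.0851
```

Call:
play_rows([
  [[0, 0, 0], 0],
  [[0, 0, 0], 0],
  [[0, 0, 0], 0],
  [[0, 0, 0], 0],
  [[0, 0, 0], 0],
  [[0, 0, 0], 0],
  [[0, 0, 0], 0],
  [[0, 0, 0], 0],
  [[0, 0, 0], 0],
], fingers=-1)

```text
clock: 33.88
tool_pos: [0.426, -0.3084, 0.0058]
tool_rot: [-0.0, 3.142, -0.0]
ft_force: [-1.8, 0.0, 5.3]
width: 0.0235
```

```bash
python3 look.py wrist wrist14;  python3 mv.py 0.427 -0.306 0.006 0
```

```text
t 33.92 pos [ 0.426  -0.3084  0.0058] tilt [-0. -0. -1.] delta mm [-1.   2.4 -0.2] turn 0.01 w 0.0236 q [-0.63  0.53  1.99 -0.    0.62 -2.2 ] f [-1.6 -0.7  5.6]
```

View pics/wrist14.png

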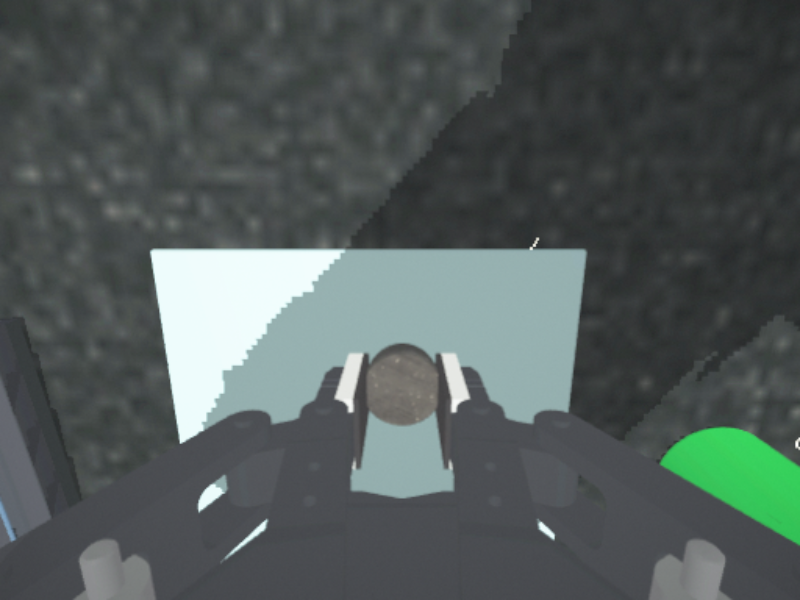

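```bash
python3 - <<'E'
from h import *
f=.64
print(onplane(cam('wrist'),[(402.5*f-.5,386.5*f-.5)],.018))
E
```

```text
[[ 0.42548567 -0.3080611   0.018     ]]
```

Call:
play_rows([
  [[0, 0, -0.02], 0],
  [[0, 0, -0.06], 0],
  [[0, 0, -0.11], 0],
  [[0, 0, -0.165], 0],
  [[-0.03, 0.05, -0.175], 0],
  [[-0.05, 0.1, -0.175], 0],
  [[-0.075, 0.15, -0.175], 0],
  [[-0.1, 0.2, -0.175], 0],
  [[-0.12, 0.25, -0.175], 0],
  [[-0.14, 0.3, -0.175], 0],
  [[-0.16, 0.35, -0.175], 0],
  [[-0.18, 0.4, -0.175], 0],
])

```text
clock: 35.42
tool_pos: [0.6063, 0.0933, 0.1804]
tool_rot: [0.0, -3.142, 0.0]
ft_force: [1.4, -1.3, 0.5]
width: 0.0236
```

Call:
play_rows([
  [[-0.01, 0.035, 0], 0],
  [[-0.01, 0.042, 0], 0],
  [[-0.01, 0.042, 0], 0],
  [[-0.01, 0.042, 0], 0],
  [[-0.01, 0.042, 0], 0],
])

```text
clock: 36.05
tool_pos: [0.6159, 0.1325, 0.1806]
tool_rot: [-0.002, -3.142, 0.0]
ft_force: [0.4, 0.3, -0.3]
width: 0.0236
```

```bash
python3 look.py wrist wrist15;  python3 mv.py 0.616 0.134 0.0868 0
```

```text
t 36.1 pos [0.6159 0.1326 0.1806] tilt [ 0. -0. -1.] delta mm [-0.1  1.4 93.8] turn -0.07 w 0.0234 q [ 0.21  0.41  1.67 -0.    1.06 -1.36] f [ 0.4 -0.2  0.3]
```

View pics/wrist15.png

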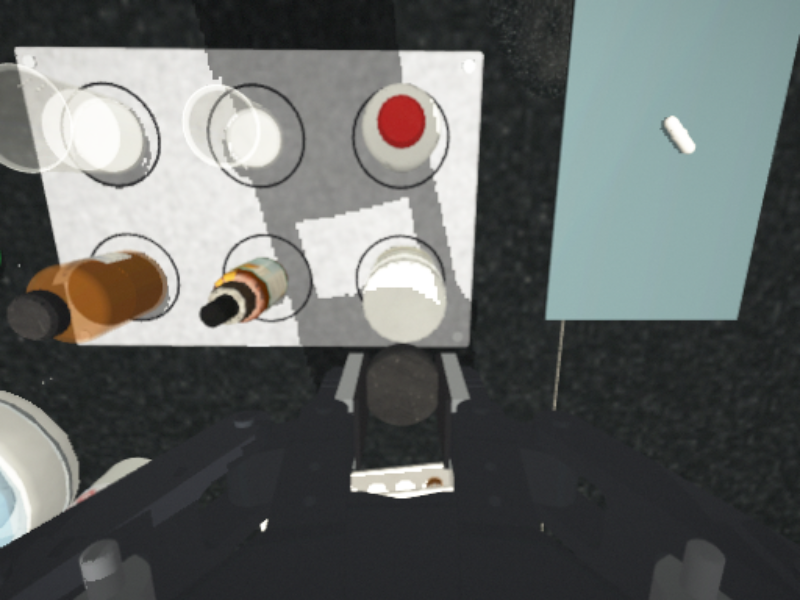

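Call:
play_rows([
  [[-0.0006, 0.0014, 0.03], 0],
  [[-0.0006, 0.0014, 0.06], 0],
  [[-0.0006, 0.0014, 0.08], 0],
  [[-0.0006, 0.0014, 0.088], 0],
  [[-0.0006, 0.0014, 0.09], 0],
  [[-0.0006, 0.0014, 0.09], 0],
  [[-0.0006, 0.0014, 0.09], 0],
])

```text
clock: 36.98
tool_pos: [0.6172, 0.1351, 0.0914]
tool_rot: [-0.0, 3.14, 0.001]
ft_force: [0.4, 0.5, 0.6]
width: 0.0236
```

```bash
python3 look.py wrist wrist16;  python3 mv.py 0.6165 0.134 0.0868 0
```

```text
t 37.02 pos [0.617  0.1351 0.0913] tilt [ 0.001  0.    -1.   ] delta mm [ 0.6 -1.1  4.5] turn 0.0 w 0.0236 q [ 0.21  0.52  1.73  0.    0.9  -1.36] f [0.2 0.  0.3]
```

View pics/wrist16.png

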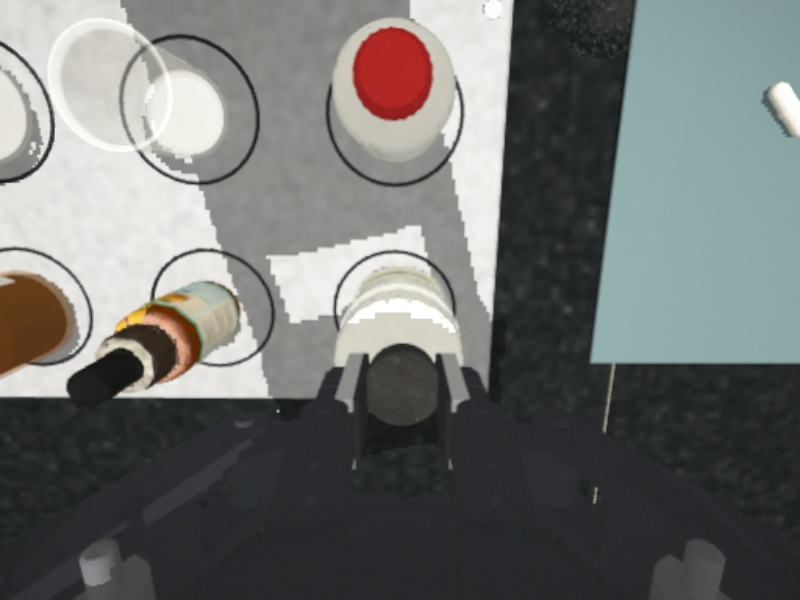

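Call:
play_rows([
  [[0.0005, -0.0011, 0.001], 0],
  [[0.0005, -0.0011, 0.003], 0],
  [[0.0005, -0.0011, 0.004], 0],
  [[0.0005, -0.0011, 0.0045], 0],
  [[0.0005, -0.0011, 0.0045], 0],
])

```text
clock: 37.65
tool_pos: [0.6164, 0.1339, 0.0868]
tool_rot: [-0.0, 3.141, 0.0]
ft_force: [-3.3, 0.0, 8.6]
width: 0.0236
```

Call:
play_rows([
  [[0, 0, 0], 0],
  [[0, 0, 0], 0],
  [[0, 0, 0], 0],
  [[0, 0, 0], 0],
  [[0, 0, 0], 0],
  [[0, 0, 0], 0],
  [[0, 0, 0], 0],
], fingers=1)

```text
clock: 38.52
tool_pos: [0.6161, 0.1339, 0.086]
tool_rot: [-0.0, 3.142, 0.0]
ft_force: [-0.2, 0.0, -0.2]
width: 0.0853
```

Call:
play_rows([
  [[0, 0, -0.02], 0],
  [[0, 0, -0.06], 0],
  [[0, 0, -0.11], 0],
  [[0, 0, -0.15], 0],
  [[-0.04, 0.0, -0.15], 0],
  [[-0.06, 0.0, -0.15], 0],
  [[-0.06, 0.0, -0.15], 0],
  [[-0.06, 0, -0.15], 0],
  [[-0.06, 0, -0.15], 0],
])

```text
clock: 39.65
tool_pos: [0.6753, 0.1339, 0.2363]
tool_rot: [0.0, -3.141, 0.0]
ft_force: [-0.2, -0.4, 0.6]
width: 0.0852
```

```bash
python3 look.py wrist wrist17; python3 look.py wrist wrist17c 190 330 20 170 4; python3 look.py scene scene2; python3 mv.py 0.6165 0.134 0.0868 0
```

```text
t 39.8 pos [0.6756 0.134  0.2362] tilt [-0.  0. -1.] delta mm [5.910e+01 1.000e-01 1.494e+02] turn 0.01 w 0.0852 q [ 0.19  0.45  1.48  0.    1.21 -1.38] f [0.5 0.4 0.1]
```

View pics/wrist17.png

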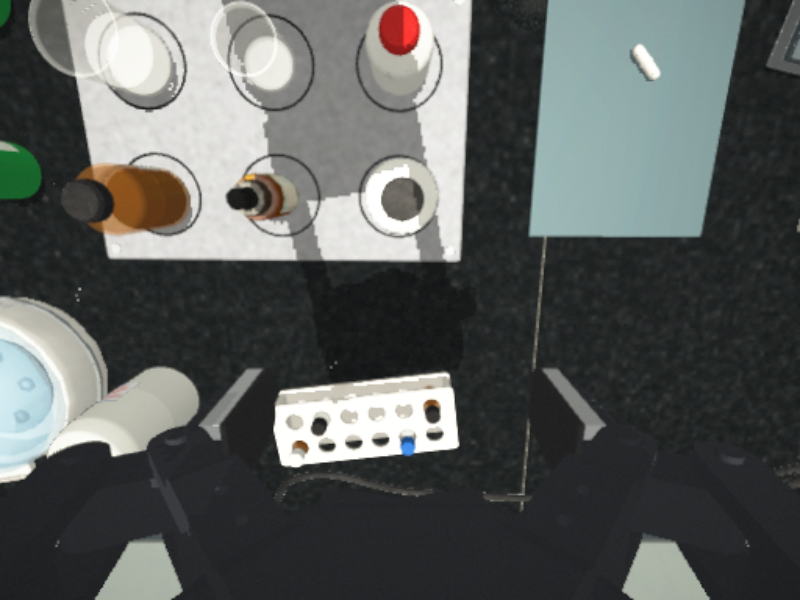

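View pics/wrist17c.png

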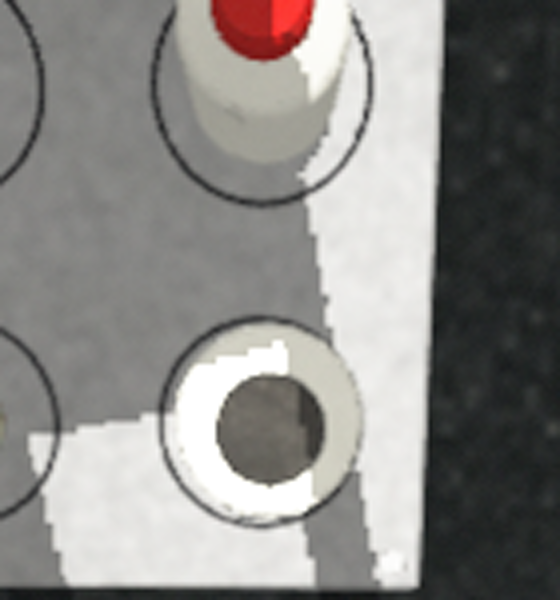

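View pics/scene2.png

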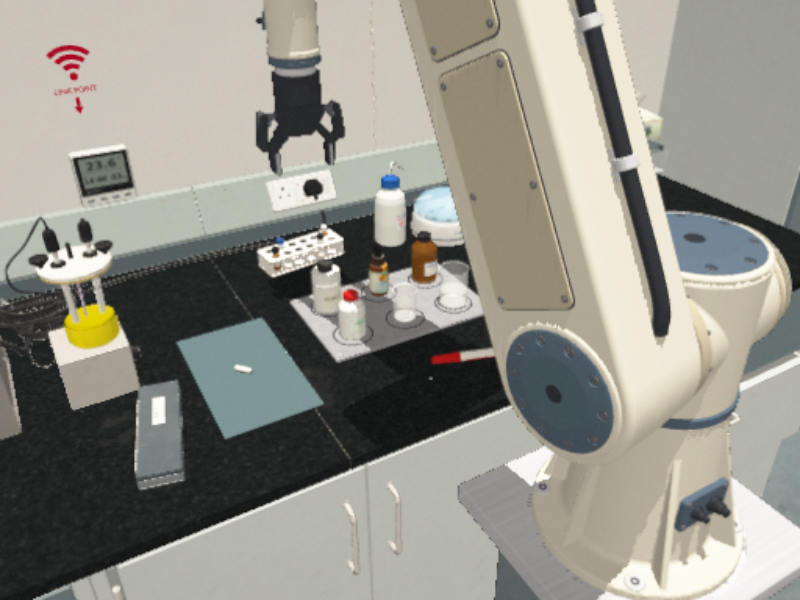

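```bash
python3 - <<'E'
from h import *
cm=cam('wrist')
q=lambda x,y:((x+.5)/4-.5+190,(y+.5)/4-.5+20)
print('stopper',onplane(cm,[q(270.5,430)],.099))
d=np.load('wrist17.npz')['d'];C=cloud(cm,d)
m=(abs(C[...,2]-.084)<.008)&(abs(C[...,0]-.615)<.04)&(abs(C[...,1]-.133)<.04)&(d>0)
m=cv2.morphologyEx(m.astype(np.uint8),cv2.MORPH_OPEN,np.ones((3,3)))>0
ys,xs=np.nonzero(m);c=cv2.minEnclosingCircle(np.c_[xs,ys].astype(np.float32));print('lid',onplane(cm,[c[0]],.084),c)
m=(abs(C[...,2]-.099)<.006)&(abs(C[...,0]-.615)<.04)&(abs(C[...,1]-.133)<.04);print('stopper depth',C[m].mean(0))
# circles of rims
f=.64
for n,p,z in(('S rim',(243.5,39),.066),('L rim',(73,31),.08),('ringM',(268.5,62),.008),('ringR',(139,60.5),.008)):print(n,onplane(cm,[((p[0]+.5)*f-.5,(p[1]+.5)*f-.5)],z).round(4))
E
python3 look.py top top5 170 330 120 220 5
```

```text
stopper [[0.61801951 0.1346179  0.099     ]]
lid [[0.61652022 0.13435027 0.084     ]] ((256.9705810546875, 125.26470947265625), 24.09208106994629)
stopper depth [0.61823106 0.13420854 0.09919248]
S rim [[0.5184 0.0316 0.066 ]]
L rim [[ 0.5189 -0.0679  0.08  ]]
ringM [[0.5171 0.0304 0.008 ]]
ringR [[ 0.5165 -0.0699  0.008 ]]
```

View pics/top5.png

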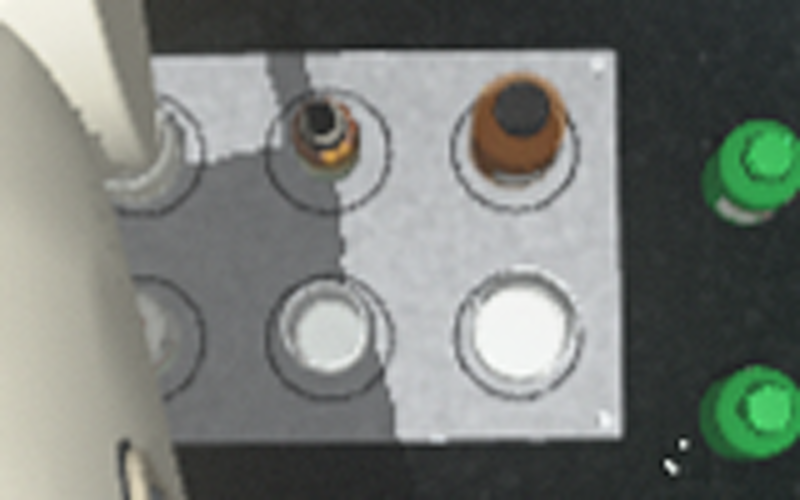

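Call:
play_rows([
  [[0.03, -0.05, 0], 0],
  [[0.06, -0.1, 0], 0],
  [[0.09, -0.15, 0.0], 0],
  [[0.11, -0.2, 0], 0],
  [[0.11, -0.2, 0], 0],
  [[0.11, -0.2, 0], 0],
  [[0.11, -0.2, 0], 0],
])

```text
clock: 40.72
tool_pos: [0.5666, -0.0651, 0.236]
tool_rot: [-0.002, 3.141, 0.0]
ft_force: [-0.3, -0.7, 0.3]
width: 0.0856
```

```bash
python3 look.py wrist wrist18 205 365 90 205 5; python3 mv.py 0.6165 0.134 0.0868 0
```

```text
t 40.77 pos [ 0.5665 -0.0651  0.2359] tilt [ 0.  0. -1.] delta mm [-50.3 199.  149.1] turn 0.09 w 0.0849 q [-0.12  0.26  1.75  0.    1.13 -1.69] f [ 0.5  0.1 -0.6]
```

View pics/wrist18.png

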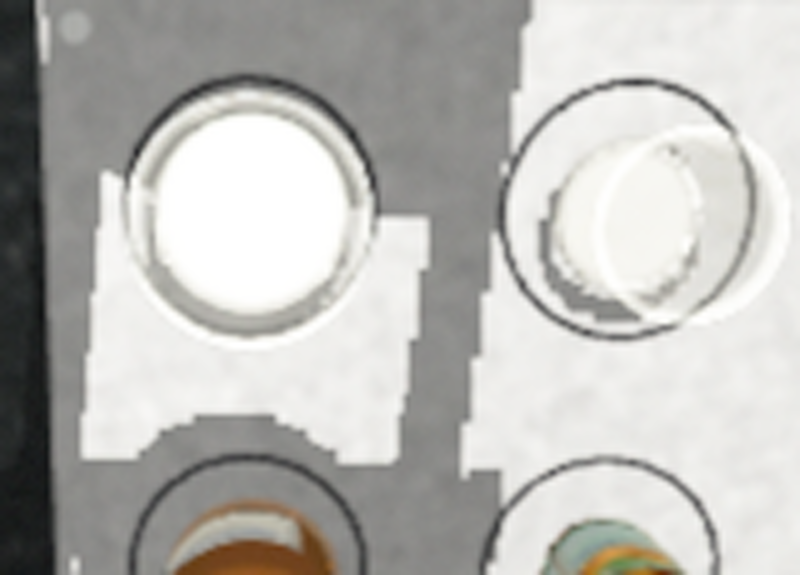

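```bash
python3 - <<'E'
from h import *
cm=cam('wrist')
q=lambda x,y:((x+.5)/5-.5+205,(y+.5)/5-.5+90)
for n,p,z in(('L rim',(250,216),.08),('ringR f (+.033)',(250,76),.008),('ringR L',(127,190),.008),('ringR R',(376,190),.008),('S rim',(693,224),.066),('ringM f',(638,80),.008),('ringM b',(620,337),.008),('ringM l',(503,205),.008),('ringM r',(752,205),.008)):print(n,onplane(cm,[q(*p)],z).round(4))
E
```

```text
L rim [[ 0.5153 -0.0673  0.08  ]]
ringR f (+.033) [[ 0.4833 -0.0678  0.008 ]]
ringR L [[ 0.512  -0.1003  0.008 ]]
ringR R [[ 0.5119 -0.0345  0.008 ]]
S rim [[0.5176 0.032  0.066 ]]
ringM f [[0.4841 0.0326 0.008 ]]
ringM b [[0.5506 0.0328 0.008 ]]
ringM l [[ 0.5157 -0.0007  0.008 ]]
ringM r [[0.5156 0.0652 0.008 ]]
```

```bash
python3 -c "
from bench import hand_in,sense
print(hand_in(),sense()['clock'])"
```

```text
the job is handed in; nothing more can be done
the job is handed in; nothing more can be done
```

The job is done and handed in at about 41 s of the 109 s allowed. The large beaker, then the small beaker, then the white bottle went into the front rings before the brown bottle, dropper bottle and jar. The stopper went last, upright on the jar's lid.

The last wrist-camera checks gave these distances from centre:

| Item | Off centre by |
|---|---|
| Large beaker in its ring | about 1 mm |
| Small beaker in its ring | about 0.5 mm |
| White bottle in its ring | about 0.5 mm |
| Stopper on the lid | about 1.5 mm |

- **Correction made:** the large beaker first stood about 2 mm off centre, so I gripped it again and shifted it before going on.
- **Disagreements:** the top and wrist cameras differed by 1–2 mm on the board rings and about 5 mm on the white bottle. I went by the wrist camera, since the gripper closed on the bottle where it said. An earlier, rougher reading had put the large beaker 2–3 mm off.
- **Not fully checked:** in the last top picture the arm hid the jar and the white bottle, so those two rest on the earlier wrist views. The back-row things look unmoved in the pictures, and the green bottles near the work were not touched.

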